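# Set up the fruit stand on the cake counter

## Robot

A 6-joint arm with a two-finger parallel gripper is mounted at the origin on the work surface. World frame = base frame: x ahead of the robot, y to its left, z up, the work surface at z = 0. Lengths are in m, angles in rad, forces in N, time in s.
With the tool pointing down it reaches from about 0.375 to 0.975 m from the base axis. Payload 3.8 kg.
Tool frame: the origin (TCP) lies midway between the tips of the shut fingers; the grasp point (between the pads) lies 19 mm behind it; z points along the fingers, y is the line along which they close (so a half turn about z gives the same grasp; the last joint's range is limited). The gripper opens to 85 mm and grips with 20 to 120 N. Pads are 22 mm wide; open, the fingers measure 114 mm over their backs; the gripper's body (76 mm by 85 mm) begins 54 mm behind the grasp point. The pads swing forward as they close: fully open they stand 13 mm farther back than shut.
Start: joints at [-1.304, 0.264, 1.604, -0, 1.274, -0.037], TCP at [0.202, -0.644, 0.231] pointing down, gripper open.
Joint ranges: [-2.63, 2.63], [-0.94, 2.18], [0.31, 2.57], [-1.31, 4.45], [0, 2.66], [-2.55, 2.55]. Speed limits (rad/s): [2.57, 2.57, 3.14, 3.14, 3.14, 3.14].

## Interface

Orientations are given as a rotation vector (axis times angle).
In Python, from workcell import bot, cams gives the robot as it stands.
- The arm moves only by the tool play_rows, never from a script. Its argument "rows" is a list of rows, each a list of 2 entries, a list of its own where there are three numbers: the shift along the tool's x, y, z scaled (see below), then the turn, a rotation vector about the tool's x, y, z scaled (see below). A call has 1 to 20 rows; each row is the pose to reach, as a shift and turn from the pose commanded when the call began, along the tool's axes at that moment; what a row does not reach only later rows make up. The controller multiplies each number of a shift by 250 mm and each number of a turn by 45 degrees. A row lasts 1/12 s, in which the tool goes at most 41.7 mm and 7.16 degrees, less where a joint would pass 70% of its speed; a pose out of reach is approached as far as the arm can. A call with a number of a shift or a turn outside -1 to 1 is refused whole. A call with a gripper value outside its range is refused whole. "claw" is the opening, from -1 (shut) to 1 (fully open), set as the call begins (left out, the last holds). The fingers move at their own pace and stop on an object; "newtons" is the grip in N (left out, the last holds). Time passes only in rows, so rows that repeat a pose let the fingers close. It gives the time, the measured TCP pose, the force, the opening and the grip force at its end, in the units of the state.
- bot.read_state(): the state, without advancing time (a new reading comes with each control period).
- cams.read_camera(name): name is "side" or "top" or "wrist"; returns a dict with "image" (384x512x3 uint8, red, green, blue), "K" (3x3 intrinsics, pixels), "T" (4x4, takes a point from camera to world coordinates); the wrist camera has in their place "mount" (4x4, takes a point from camera to tool coordinates, whose origin is the TCP and whose axes are the flange's). Camera axes: x right, y down, z forward; pixel columns grow to the right and rows downward; lengths in m; the calibration is good to about 2 mm. A picture is of the moment at which its call begins: read the wrist's pose just before it. There is no depth.
- bot.finish_job(): hands the job in; it is judged then, once.
The state is a dict: "time": time; "q": joint angles; "joint_vel": joint speeds; "joint_torque": joint torques, N m; "tool_pos": TCP position; "tcp_rot": TCP orientation; "wrist_force": force on the tool from outside, world axes, zero at the start; "torque": the same for the moment, N m; "width": opening from 0.0 (shut) to 1.0 (fully open); "grip_force": force on a finger pad.
Only numpy, scipy, OpenCV 4.12 (cv2) and the standard library are available. Lean on these libraries where they do the work, as an engineer would, in place of code of your own. Each camera call takes 0.05 s, during which the arm holds its last target. There are 200 camera calls.

## Task

Set up the fruit stand: press its spring button flush and slide the outer tube up until the button pops out of the tube's lower hole. Then hang the one bowl that fits the ring in it, resting level on its bead, and put every mandarin on the counter into that bowl, setting things down without dropping them from a height. Leave the other two bowls and everything else on the counter where they are.

Things in the scene. Friction and masses are not known exactly. Their poses are not given: they have to be found in the camera images.
- stand: the fruit stand, steel, fixed: base plate 110 x 220 mm, 10 mm thick, from which an inner tube rises to 116 mm. Origin: on the tube's axis at counter height; z up; the ring lies to its +y side, the button looks to its +x side. Its place and turn vary
- riser (a joint): height (m) of the outer tube on the inner one: 0 when low (button in the tube's upper hole), 0.065 with the button in the lower hole (about 1 mm play either way), at most 0.075. The tube weighs 0.45 kg with the ring; about 5 N of friction keeps it where it is left
- button (a joint): travel (m) of the spring button: 0 fully out, 0.0055 flush with the outer tube, 0.007 or more under its wall; 4 N to start, about 7 N at flush. Out, it locks the outer tube. Held flush it lets the tube slide, rides along inside it, and pops out at the next hole
- tube_top (a point): top of the steel outer tube, on its axis: 137 mm above the counter when low, rising with the tube. The tube is 34 mm in diameter, 122 mm long; its two holes, 12 mm wide, look to the stand's +x side, 32 and 97 mm below this point
- button_tip (a point): tip of the spring button, a brass dome 10 mm wide standing 5.5 mm out of the outer tube, 22.5 mm from the tube's axis, at a height of 105 mm; it belongs to the inner tube and does not rise. Pinching the outer tube here from above, one finger on the dome and one on the far side, presses it flush and holds the tube at once
- ring (a point): centre of the flat steel support ring at its upper face: 160 mm inside and 180 mm outside diameter, 5 mm thick, carried by the outer tube 125 mm from its axis to the stand's +y side; 35 mm above the counter when low, 100 mm when raised. Axes as the stand's. When low, a bowl would stand on the base plate before it hung in the ring
- bowl_a: off-white melamine bowl, 64 mm high, 0.28 kg, one of three look-alike sizes that swap places. Wall above the bead 8 mm thick, 134 mm outside diameter, from height 38 to the rim at 64 (grip here, one finger inside). Support bead 154 mm in diameter at height 32 to 38. Below it 130 mm, narrowing to 112 mm at the foot; floor 6 mm. Origin: centre of the underside, z up
- bowl_b: off-white melamine bowl, 64 mm high, 0.28 kg, one of three look-alike sizes that swap places. Wall above the bead 8 mm thick, 154 mm outside diameter, from height 38 to the rim at 64 (grip here, one finger inside). Support bead 174 mm in diameter at height 32 to 38. Below it 150 mm, narrowing to 132 mm at the foot; floor 6 mm. Origin: centre of the underside, z up
- bowl_c: off-white melamine bowl, 64 mm high, 0.28 kg, one of three look-alike sizes that swap places. Wall above the bead 8 mm thick, 176 mm outside diameter, from height 38 to the rim at 64 (grip here, one finger inside). Support bead 196 mm in diameter at height 32 to 38. Below it 172 mm, narrowing to 154 mm at the foot; floor 6 mm. Origin: centre of the underside, z up
- mandarin_1: a mandarin, 56 mm across and 44 mm high, 0.09 kg, flattened at its stem and underside so that it stands still. Origin: its centre (22 mm above the counter); z towards its stem. Four to six of six are there; None if absent
- mandarin_2: a mandarin, 56 mm across and 44 mm high, 0.09 kg, flattened at its stem and underside so that it stands still. Origin: its centre (22 mm above the counter); z towards its stem. Four to six of six are there; None if absent
- mandarin_3: a mandarin, 56 mm across and 44 mm high, 0.09 kg, flattened at its stem and underside so that it stands still. Origin: its centre (22 mm above the counter); z towards its stem. Four to six of six are there; None if absent
- mandarin_4: a mandarin, 56 mm across and 44 mm high, 0.09 kg, flattened at its stem and underside so that it stands still. Origin: its centre (22 mm above the counter); z towards its stem. Four to six of six are there; None if absent
- mandarin_5: a mandarin, 56 mm across and 44 mm high, 0.09 kg, flattened at its stem and underside so that it stands still. Origin: its centre (22 mm above the counter); z towards its stem. Four to six of six are there; None if absent
- mandarin_6: a mandarin, 56 mm across and 44 mm high, 0.09 kg, flattened at its stem and underside so that it stands still. Origin: its centre (22 mm above the counter); z towards its stem. Four to six of six are there; None if absent
- saucer: rose saucer, 152 mm across, 20 mm high, at the far side of the counter; origin at the centre of its underside. Leave alone
- cup: rose cup, 88 mm across, 65 mm high, on the saucer; origin at the centre of its underside. Leave alone
- sugar_jar: glass sugar jar, 62 mm across, 125 mm high, in front of the robot; origin at the centre of its underside. Leave alone
- milk_jug: steel milk jug, 80 mm across with a handle, 100 mm high; origin at the centre of its underside. Leave alone
- cake_server: cake server, 240 mm long, lying flat at the far side; origin on its underside. Leave alone
Not all that is in view belongs to the job. What is shaped like the mandarin_6 but grey is not meant. What is shaped like the mandarin_3 but black is not meant.

How it is judged:
By the outcome, as a careful person would: the job done as asked, in the order asked, and still so for the second after the job is handed in, with the robot touching nothing.
Of mandarin_1, mandarin_2, mandarin_3, mandarin_4, mandarin_5, mandarin_6 only 4 to 6 are there at a start; the rules pass over those that are not, and their reading is None.
At some moment in a run one of mandarin_1, mandarin_2, mandarin_3, mandarin_4, mandarin_5, mandarin_6 may be knocked a few centimetres aside while the robot is not near it.
It also fails if it takes over 208 s, if anything falls off the work surface, if the arm or the gripper's body presses on something with over 40 N, if the wrist force passes 120 N, or if a joint passes its speed limit or range.

## Working session

There is one attempt and no reset: what is moved stays moved. The work goes in short steps, Python scripts to look and compute and a tool call to move; the robot and the scene stay as the last step left them, time stands still between calls to the robot, and variables do not carry over. Pictures are saved under pics/ and viewed, at most 14 in all, crops included, and the job is handed in when it is done.

Besides the shell and the picture viewer there is one more tool, called after "Call:" by a JSON object that holds its "method" and its "body", one argument or row to a line. play_rows: Moves the arm, as the interface text tells. Its arguments: {"type":"object","properties":{"rows":{"type":"array","items":{"type":"array"}},"claw":{"type":"number"},"newtons":{"type":"number"}},"required":["rows"]}

```bash
mkdir -p pics; ls; python3 - <<'E'
from workcell import bot,cams
import cv2,numpy as np
np.set_printoptions(precision=4,suppress=True)
s=bot.read_state();print(s)
for n in("side","top","wrist"):
    c=cams.read_camera(n);cv2.imwrite(f"pics/{n}0.png",cv2.resize(c["image"][:,:,::-1],(800,600),interpolation=cv2.INTER_CUBIC))
    np.savez(f"{n}0.npz",**c)
    print(n,c["K"],c.get("T",c.get("mount")))
E
```

```text
pics
{'time': 0.0, 'q': array([-1.3039,  0.2648,  1.6054, -0.    ,  1.2737, -0.0369]), 'joint_vel': array([-0.001 , -0.0007,  0.0007, -0.0001, -0.0015,  0.0001]), 'joint_torque': array([ -0.0016, -51.5114, -36.7315,  -0.0001,   0.0129,   0.    ]), 'tool_pos': array([ 0.2017, -0.6434,  0.2299]), 'tcp_rot': array([-3.1032, -0.475 ,  0.0004]), 'wrist_force': array([-0.4443, -0.6658,  0.4765]), 'torque': array([-0.0156, -0.0147, -0.0519]), 'grip_force': 0.0, 'width': 1.0005705800144569}
side [[347.5907   0.     250.3865]
 [  0.     347.5907 186.5778]
 [  0.       0.       1.    ]] [[-0.9746 -0.1575  0.1595  0.338 ]
 [-0.2237  0.7247 -0.6517  0.6937]
 [-0.013  -0.6708 -0.7415  0.8785]
 [ 0.      0.      0.      1.    ]]
top [[357.408    0.     255.4149]
 [  0.     357.408  190.0738]
 [  0.       0.       1.    ]] [[ 0.0077 -0.9933  0.1151  0.4094]
 [-0.9997 -0.0051  0.0228  0.0206]
 [-0.0221 -0.1152 -0.9931  1.0988]
 [ 0.      0.      0.      1.    ]]
wrist [[288.1826   0.     254.1247]
 [  0.     288.1826 195.1389]
 [  0.       0.       1.    ]] [[-0.0009 -0.9513 -0.3082  0.0783]
 [ 1.     -0.0008 -0.0004  0.0005]
 [ 0.0002 -0.3082  0.9513 -0.1427]
 [ 0.      0.      0.      1.    ]]
```

View pics/top0.png

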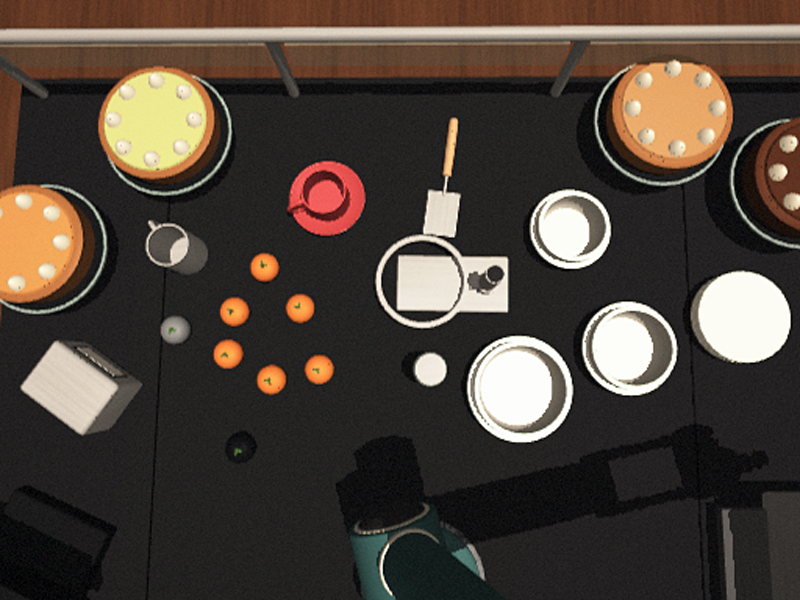

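View pics/side0.png

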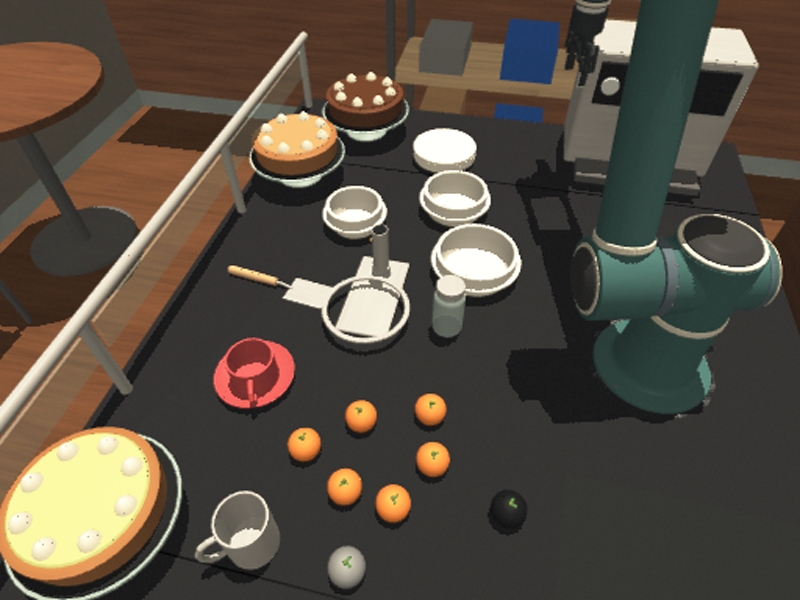

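```bash
cat > h.py <<'E'
import numpy as np,cv2
from scipy.spatial.transform import Rotation as R
np.set_printoptions(precision=4,suppress=True)
def ray(c,uv,T=None):
    T=c["T"] if T is None else T
    d=np.linalg.solve(c["K"],[uv[0],uv[1],1]); return T[:3,3],T[:3,:3]@d/np.linalg.norm(d)
def plane(c,uv,z,T=None):
    o,d=ray(c,uv,T); return o+d*(z-o[2])/d[2]
def tri(rs):
    A=sum(np.eye(3)-np.outer(d,d) for o,d in rs); b=sum((np.eye(3)-np.outer(d,d))@o for o,d in rs)
    p=np.linalg.solve(A,b); return p,max(np.linalg.norm((np.eye(3)-np.outer(d,d))@(p-o)) for o,d in rs)
def wristT(s,c):
    T=np.eye(4);T[:3,:3]=R.from_rotvec(s["tcp_rot"]).as_matrix();T[:3,3]=s["tool_pos"];return T@c["mount"]
def orange(img):
    h=cv2.cvtColor(img,cv2.COLOR_RGB2HSV);m=cv2.inRange(h,(6,150,90),(20,255,255))
    n,l,st,ce=cv2.connectedComponentsWithStats(m);return [(ce[i],st[i,4]) for i in range(1,n) if 40<st[i,4]<2500]
def delta(s,pos,yaw=None):
    """row numbers for TCP to pos, with tool y along yaw (world) pointing down"""
    Rt=R.from_rotvec(s["tcp_rot"])
    sh=Rt.inv().apply(np.array(pos)-s["tool_pos"])/.25
    if yaw is None:return sh
    x=np.array([np.sin(yaw),-np.cos(yaw),0]);y=np.array([np.cos(yaw),np.sin(yaw),0])
    best=min((Rt.inv()*R.from_matrix(np.c_[k*x*-1,k*y,[0,0,-1]]) for k in(1,-1)),key=lambda r:r.magnitude())
    return sh,best.as_rotvec()/(np.pi/4)
E
python3 - <<'E'
from h import *
t=np.load("top0.npz");s=np.load("side0.npz")
M=[((265,267),(304,445)),((300,308),(361,416)),((234,311),(345,487)),((319,369),(431,409)),((271,379),(433,460)),((228,354),(393,503))]
P=dict(tube=((494,272),(380,229)),ring=((422,281),(366,311)),A=((570,227),(355,203)),B=((631,345),(455,188)),C=((520,386),(477,250)),jar=((430,366),(451,286)),jug=((167,244),(245,520)))
f=lambda p:np.array(p)*.64
ot=orange(t["image"]);os_=orange(s["image"])
print([(a.round(1),n) for a,n in ot],[(a.round(1),n) for a,n in os_])
for a,b in M:
    a=min(ot,key=lambda q:np.hypot(*(q[0]-f(a))))[0];b=min(os_,key=lambda q:np.hypot(*(q[0]-f(b))))[0]
    print("mand",*tri([ray(t,a),ray(s,b)]))
for k,(a,b) in P.items(): print(k,*tri([ray(t,f(a)),ray(s,f(b))]))
# bowl bead extents in top view (z~.035): left,right columns
for k,l,r,v in(("A",531,611,229),("B",583,677,349),("C",468,573,389),("ring",376,468,281)):
    print(k,np.linalg.norm(plane(t,f((l,v)),.036)-plane(t,f((r,v)),.036)))
for p in((397,255),(508,257),(509,312),(398,310)):print("base",plane(t,f(p),.01))
E
```

```text
[(array([270.6,  44.7]), np.int32(1137)), (array([381.7,  44.6]), np.int32(189)), (array([440.4,  70.6]), np.int32(1367)), (array([99.3, 64.9]), np.int32(1698)), (array([494.4, 112.3]), np.int32(442)), (array([502.1, 109.7]), np.int32(453)), (array([168.9, 170.6]), np.int32(264)), (array([191.7, 196.9]), np.int32(267)), (array([149.8, 199. ]), np.int32(274)), (array([145.6, 226. ]), np.int32(278)), (array([203.9, 235.9]), np.int32(277)), (array([173.3, 242.4]), np.int32(277))] [(array([26.4, 51.3]), np.int32(1948)), (array([232.9,  60.3]), np.int32(581)), (array([87., 75.]), np.int32(43)), (array([189.7, 100.8]), np.int32(616)), (array([78.3, 95.4]), np.int32(156)), (array([ 85.4, 114.9]), np.int32(1132)), (array([ 65.2, 116.6]), np.int32(58)), (array([ 28.6, 135.1]), np.int32(72)), (array([127.9, 150. ]), np.int32(173)), (array([492.9, 145.8]), np.int32(62)), (array([ 95.6, 197.5]), np.int32(257)), (array([ 25. , 216.1]), np.int32(164)), (array([  8. , 235.8]), np.int32(247)), (array([ 77.7, 227.2]), np.int32(47)), (array([ 55.4, 323.4]), np.int32(2397)), (array([275.1, 261.5]), np.
[... 365 characters left out ...]
[0.3937 0.199  0.0203] 0.001320045890300742
mand [0.3735 0.2908 0.0204] 0.001352126003062905
mand [0.4218 0.3765 0.0199] 0.001419059115615915
tube [ 0.5622 -0.1222  0.1369] 0.003218266522900009
ring [0.5644 0.0006 0.0168] 0.0020750084623889628
A [ 0.6607 -0.2749  0.0686] 0.0016402783460035797
B [ 0.4398 -0.379   0.0697] 0.0030658340484427805
C [ 0.3629 -0.1774  0.0657] 0.0042268238423930635
jar [ 0.398  -0.012   0.1182] 0.004382445815075042
jug [0.6176 0.4732 0.0918] 0.005130394626602105
A 0.15341247114938125
B 0.17506149057575057
C 0.19563535293101506
ring 0.1766166844783457
base [0.6193 0.0504 0.01  ]
base [ 0.616  -0.1685  0.01  ]
base [ 0.5072 -0.1688  0.01  ]
base [0.5099 0.0476 0.01  ]
```

Call:
{"method": "play_rows", "body": {
  "rows": [
    [[0.98, -0.79, -0.16], [0, 0, -1]],
    [[0.98, -0.79, -0.16], [0, 0, -1]],
    [[0.98, -0.79, -0.16], [0, 0, -1]],
    [[0.98, -0.79, -0.16], [0, 0, -1]],
    [[0.98, -0.79, -0.16], [0, 0, -1]],
    [[0.98, -0.79, -0.16], [0, 0, -1]],
    [[0.98, -0.79, -0.16], [0, 0, -1]],
    [[0.98, -0.79, -0.16], [0, 0, -1]],
    [[0.98, -0.79, -0.16], [0, 0, -1]],
    [[0.98, -0.79, -0.16], [0, 0, -1]],
    [[0.98, -0.79, -0.16], [0, 0, -1]],
    [[0.98, -0.79, -0.16], [0, 0, -1]]
  ],
  "claw": 1
}}

```text
time: 1.15
tool_pos: [0.3759, -0.3831, 0.2708]
tcp_rot: [-2.688, -1.626, 0.001]
wrist_force: [-0.9, -0.8, -0.1]
width: 1.001
grip_force: 0.0
```

```bash
python3 - <<'E'
from h import *
from workcell import bot
s=bot.read_state();print(s["time"],s["tool_pos"],s["tcp_rot"],delta(s,(.562,-.122,.27),np.radians(-.7)))
E
```

```text
1.15 [ 0.3759 -0.3831  0.2708] [-2.6875 -1.6257  0.0009] (array([1.2706, 0.1745, 0.0028]), array([-0.0011, -0.    , -0.5991]))
```

Call:
{"method": "play_rows", "body": {
  "rows": [
    [[1.0, 0.17, 0], [0, 0, -0.6]],
    [[1.0, 0.17, 0], [0, 0, -0.6]],
    [[1.0, 0.17, 0], [0, 0, -0.6]],
    [[1.0, 0.17, 0], [0, 0, -0.6]],
    [[1.0, 0.17, 0], [0, 0, -0.6]],
    [[1.0, 0.17, 0], [0, 0, -0.6]],
    [[1.0, 0.17, 0], [0, 0, -0.6]],
    [[1.0, 0.17, 0], [0, 0, -0.6]],
    [[1.0, 0.17, 0], [0, 0, -0.6]],
    [[1.0, 0.17, 0], [0, 0, -0.6]],
    [[1.0, 0.17, 0], [0, 0, -0.6]]
  ]
}}

```text
time: 2.07
tool_pos: [0.5292, -0.1822, 0.2711]
tcp_rot: [-2.236, -2.207, 0.001]
wrist_force: [0.3, -0.3, -0.1]
width: 1.0
grip_force: 0.0
```

```bash
python3 - <<'E'
from h import *
from workcell import bot,cams
s=bot.read_state();c=cams.read_camera("wrist");np.savez("w1.npz",**c,Tw=wristT(s,c))
cv2.imwrite("pics/w1.png",cv2.resize(c["image"][:,:,::-1],(800,600),interpolation=cv2.INTER_CUBIC))
print(s["tool_pos"],s["tcp_rot"],s["joint_vel"],delta(s,(.562,-.122,.27),np.radians(-.7)))
T=wristT(s,c)
for n,p in(("tubetop",(.562,-.122,.137)),("btn",(.5845,-.122,.105))):
    q=c["K"]@(T[:3,:3].T@(np.array(p)-T[:3,3]));print(n,q[:2]/q[2]/.64)
E
```

```text
[ 0.5292 -0.1822  0.2711] [-2.2358 -2.2066  0.0009] [ 0.0012 -0.0022  0.0016  0.0026  0.001   0.0007] (array([0.2426, 0.1282, 0.0042]), array([-0.0008,  0.0003, -0.0012]))
tubetop [451.7647 190.1745]
btn [480.1489 186.5294]
```

View pics/w1.png

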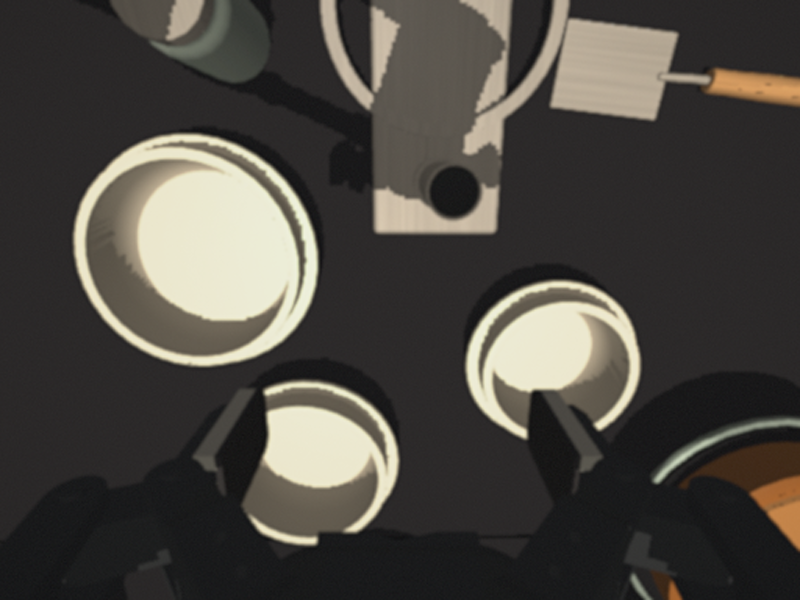

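Call:
{"method": "play_rows", "body": {
  "rows": [
    [[0.239, 0.131, 0.2], [0, 0, 0]],
    [[0.239, 0.131, 0.28], [0, 0, 0]],
    [[0.239, 0.131, 0.28], [0, 0, 0]],
    [[0.239, 0.131, 0.28], [0, 0, 0]],
    [[0.239, 0.131, 0.28], [0, 0, 0]],
    [[0.239, 0.131, 0.28], [0, 0, 0]]
  ]
}}

```text
time: 2.62
tool_pos: [0.5638, -0.1225, 0.2028]
tcp_rot: [2.232, 2.208, 0.0]
wrist_force: [0.5, -0.4, 0.2]
width: 0.998
grip_force: 0.0
```

```bash
python3 - <<'E'
from h import *
from workcell import bot,cams
s=bot.read_state();c=cams.read_camera("wrist");T=wristT(s,c);np.savez("w2.npz",**c,Tw=T)
im=c["image"][:,:,::-1]
cv2.imwrite("pics/w2.png",cv2.resize(im[150:384,130:442],(800,600),interpolation=cv2.INTER_CUBIC))
print(s["tool_pos"],s["tcp_rot"])
for n,p in(("tubetop",(.5627,-.1231,.137)),("btn",(.5852,-.1231,.105))):
    q=c["K"]@(T[:3,:3].T@(np.array(p)-T[:3,3]));print(n,(q[:2]/q[2]-[130,150])*800/312)
E
```

```text
[ 0.5638 -0.1225  0.2028] [2.2323 2.2077 0.0005]
tubetop [315.9583 151.7121]
btn [381.8401 117.753 ]
```

View pics/w2.png

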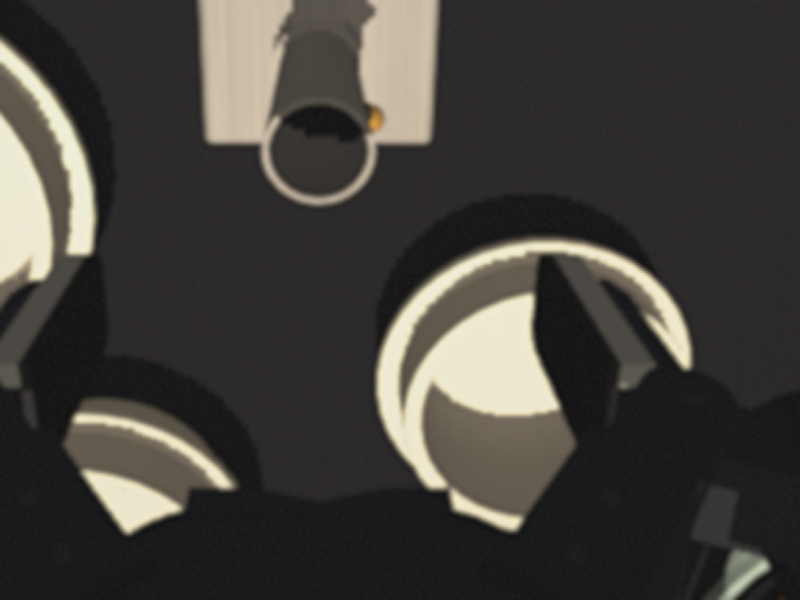

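Call:
{"method": "play_rows", "body": {
  "rows": [
    [[-0.003, -0.002, 0.15], [0, 0, 0]],
    [[-0.003, -0.002, 0.3], [0, 0, 0]],
    [[-0.003, -0.002, 0.4], [0, 0, 0]],
    [[-0.003, -0.002, 0.483], [0, 0, 0]],
    [[-0.003, -0.002, 0.483], [0, 0, 0]],
    [[-0.003, -0.002, 0.483], [0, 0, 0]],
    [[-0.003, -0.002, 0.483], [0, 0, 0]]
  ]
}}

```text
time: 3.25
tool_pos: [0.5647, -0.1229, 0.0831]
tcp_rot: [2.231, 2.207, 0.003]
wrist_force: [0.2, -0.6, 0.2]
width: 0.998
grip_force: 0.0
```

Call:
{"method": "play_rows", "body": {
  "rows": [
    [[0, 0, 0], [0, 0, 0]],
    [[0, 0, 0], [0, 0, 0]],
    [[0, 0, 0], [0, 0, 0]],
    [[0, 0, 0], [0, 0, 0]],
    [[0, 0, 0], [0, 0, 0]],
    [[0, 0, 0], [0, 0, 0]],
    [[0, 0, 0], [0, 0, 0]],
    [[0, 0, 0], [0, 0, 0]],
    [[0, 0, 0], [0, 0, 0]],
    [[0, 0, 0], [0, 0, 0]],
    [[0, 0, 0], [0, 0, 0]],
    [[0, 0, 0], [0, 0, 0]]
  ],
  "claw": -1,
  "newtons": 60
}}

```text
time: 4.25
tool_pos: [0.5638, -0.1221, 0.0825]
tcp_rot: [2.232, 2.209, 0.001]
wrist_force: [-1.5, 0.3, 7.5]
width: 0.386
grip_force: 59.9
```

Call:
{"method": "play_rows", "body": {
  "rows": [
    [[0, 0, -0.02], [0, 0, 0]],
    [[0, 0, -0.05], [0, 0, 0]],
    [[0, 0, -0.08], [0, 0, 0]],
    [[0, 0, -0.11], [0, 0, 0]],
    [[0, 0, -0.14], [0, 0, 0]],
    [[0, 0, -0.17], [0, 0, 0]],
    [[0, 0, -0.2], [0, 0, 0]],
    [[0, 0, -0.22], [0, 0, 0]],
    [[0, 0, -0.24], [0, 0, 0]],
    [[0, 0, -0.25], [0, 0, 0]],
    [[0, 0, -0.256], [0, 0, 0]],
    [[0, 0, -0.262], [0, 0, 0]],
    [[0, 0, -0.262], [0, 0, 0]],
    [[0, 0, -0.262], [0, 0, 0]]
  ]
}}

```text
time: 5.42
tool_pos: [0.5636, -0.122, 0.1456]
tcp_rot: [2.232, 2.209, 0.001]
wrist_force: [5.1, -0.8, -4.6]
width: 0.387
grip_force: 62.6
```

Call:
{"method": "play_rows", "body": {
  "rows": [
    [[0, 0, -0.004], [0, 0, 0]],
    [[0, 0, -0.008], [0, 0, 0]],
    [[0, 0, -0.008], [0, 0, 0]],
    [[0, 0, -0.008], [0, 0, 0]]
  ]
}}

```text
time: 5.75
tool_pos: [0.5636, -0.1221, 0.1471]
tcp_rot: [2.232, 2.209, 0.001]
wrist_force: [6.4, -3.3, -7.4]
width: 0.385
grip_force: 62.6
```

```bash
python3 - <<'E'
from h import *
from workcell import bot,cams
s=bot.read_state();print(s["tool_pos"],s["wrist_force"],s["torque"],s["width"])
E
```

```text
[ 0.5636 -0.1221  0.1471] [ 6.4081 -3.2593 -7.3902] [-0.3214 -0.6058  0.0313] 0.38472525421116527
```

Call:
{"method": "play_rows", "body": {
  "rows": [
    [[0, 0, -0.004], [0, 0, 0]],
    [[0, 0, -0.008], [0, 0, 0]],
    [[0, 0, -0.008], [0, 0, 0]],
    [[0, 0, -0.008], [0, 0, 0]]
  ]
}}

```text
time: 6.08
tool_pos: [0.5636, -0.122, 0.1489]
tcp_rot: [2.232, 2.209, 0.001]
wrist_force: [7.4, -1.5, -8.0]
width: 0.385
grip_force: 62.6
```

Call:
{"method": "play_rows", "body": {
  "rows": [
    [[0, 0, -0.004], [0, 0, 0]],
    [[0, 0, -0.006], [0, 0, 0]],
    [[0, 0, -0.006], [0, 0, 0]],
    [[0, 0, -0.006], [0, 0, 0]]
  ]
}}

```text
time: 6.42
tool_pos: [0.5636, -0.122, 0.1495]
tcp_rot: [2.232, 2.209, 0.001]
wrist_force: [9.1, -2.2, -12.5]
width: 0.386
grip_force: 62.4
```

```bash
python3 - <<'E'
from h import *
from workcell import bot,cams
s=bot.read_state();print(s["tool_pos"],s["wrist_force"])
a=cams.read_camera("side")["image"][:,:,::-1];b=cams.read_camera("top")["image"][:,:,::-1]
cv2.imwrite("pics/st1.png",np.hstack([cv2.resize(a[90:240,190:290],(400,600),interpolation=cv2.INTER_CUBIC),cv2.resize(b[120:240,250:330],(400,600),interpolation=cv2.INTER_CUBIC)]))
E
```

```text
[ 0.5636 -0.122   0.1495] [  9.0955  -2.185  -12.5103]
```

View pics/st1.png

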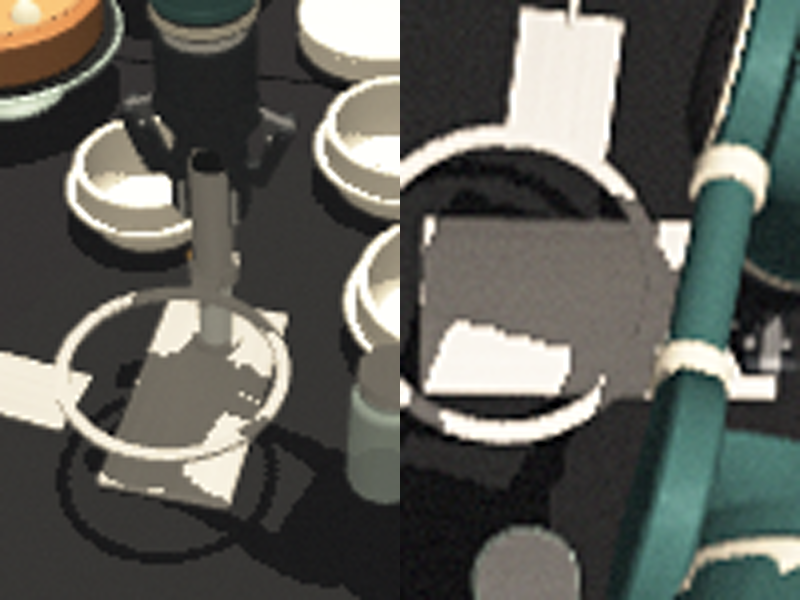

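Call:
{"method": "play_rows", "body": {
  "rows": [
    [[0, 0, 0.006], [0, 0, 0]],
    [[0, 0, 0.006], [0, 0, 0]],
    [[0, 0, 0.006], [0, 0, 0]]
  ]
}}

```text
time: 6.77
tool_pos: [0.5636, -0.122, 0.1492]
tcp_rot: [2.232, 2.209, 0.001]
wrist_force: [5.9, -0.3, -8.1]
width: 0.387
grip_force: 62.9
```

Call:
{"method": "play_rows", "body": {
  "rows": [
    [[0, 0, 0], [0, 0, 0]],
    [[0, 0, 0], [0, 0, 0]],
    [[0, 0, 0], [0, 0, 0]],
    [[0, 0, 0], [0, 0, 0]],
    [[0, 0, 0], [0, 0, 0]],
    [[0, 0, 0], [0, 0, 0]],
    [[0, 0, 0], [0, 0, 0]],
    [[0, 0, 0], [0, 0, 0]],
    [[0, 0, -0.15], [0, 0, 0]],
    [[0, 0, -0.3], [0, 0, 0]],
    [[0, 0, -0.44], [0, 0, 0]],
    [[0, 0, -0.44], [0, 0, 0]],
    [[-0.2, -0.1, -0.44], [0, 0, 0]],
    [[-0.8, -0.4, -0.44], [0, 0, 0]],
    [[-0.8, -0.4, -0.44], [0, 0, 0]],
    [[-0.8, -0.4, -0.44], [0, 0, 0]],
    [[-0.8, -0.4, -0.44], [0, 0, 0]],
    [[-0.8, -0.4, -0.44], [0, 0, 0]],
    [[-0.8, -0.4, -0.44], [0, 0, 0]],
    [[-0.8, -0.4, -0.44], [0, 0, 0]]
  ],
  "claw": 1
}}

```text
time: 8.43
tool_pos: [0.4604, -0.3214, 0.2598]
tcp_rot: [-2.236, -2.207, -0.001]
wrist_force: [1.0, 0.6, 0.3]
width: 1.002
grip_force: 0.0
```

```bash
cat >> h.py <<'E'
from scipy.optimize import minimize
def proj(c,T,P):
    q=(np.asarray(P)-T[:3,3])@T[:3,:3]@c["K"].T; return q[:,:2]/q[:,2:]
a_=np.linspace(0,2*np.pi,72)
def circ(x,y,z,r): return np.c_[x+r*np.cos(a_),y+r*np.sin(a_),0*a_+z]
BOWL=[(.032,.087),(.038,.087),(.064,.077),(0,.066)]
def fit(c,T,mask,guess,rings,z0=0):
    """fit xy of stacked circles by matching hull with mask's convex hull"""
    k=4;m=cv2.resize(mask,None,fx=k,fy=k,interpolation=cv2.INTER_LINEAR)>127
    def cost(p):
        P=np.vstack([circ(p[0],p[1],z+z0,r) for z,r in rings]);u=proj(c,T,P)
        h=cv2.convexHull(((u+.5)*k*16).astype(np.int32).reshape(-1,1,2));o=np.zeros(m.shape,np.uint8)
        cv2.fillPoly(o,[h],1,shift=4);return (o.astype(bool)^m).sum()/m.sum()
    r=minimize(cost,guess,method="Nelder-Mead",options=dict(initial_simplex=np.array(guess)+[[0,0],[.006,0],[0,.006]],xatol=1e-4,fatol=1e-5));return r.x,r.fun
def blob(img,uv,thr=125):
    g=cv2.cvtColor(img,cv2.COLOR_RGB2GRAY);n,l,st,ce=cv2.connectedComponentsWithStats((g>thr).astype(np.uint8))
    ys,xs=np.nonzero(l);i=np.argmin((xs-uv[0])**2+(ys-uv[1])**2);m=(l==l[ys[i],xs[i]]).astype(np.uint8)
    p=cv2.findNonZero(m);o=np.zeros(m.shape,np.uint8);cv2.fillConvexPoly(o,cv2.convexHull(p),255);return o
E
python3 - <<'E'
from h import *
from workcell import bot,cams
s=bot.read_state();print(s["tool_pos"],s["tcp_rot"])
t=np.load("top0.npz")
print("top",fit(t,t["T"],blob(t["image"],(371,223)),(.44,-.379),BOWL))
c=cams.read_camera("wrist");T=wristT(s,c);np.savez("w3.npz",**c,Tw=T)
u=proj(c,T,[(.44-.073,-.379,.064),(.44,-.379,.035)]);print(u)
print("wrist",fit(c,T,blob(c["image"],u[0]),(.44,-.379),BOWL))
cv2.imwrite("pics/w3.png",cv2.resize(c["image"][:,:,::-1],(800,600)))
print(delta(s,(.44,-.42,.26)))
E
```

```text
[ 0.4604 -0.3214  0.2598] [-2.2356 -2.2068 -0.0008]
top (array([ 0.4396, -0.3869]), np.float64(0.016231520705455173))
[[181.3543 216.0191]
 [240.1477 207.304 ]]
wrist (array([ 0.4387, -0.3863]), np.float64(0.01543390485107379))
[-0.3953 -0.0763 -0.0009]
```

View pics/w3.png

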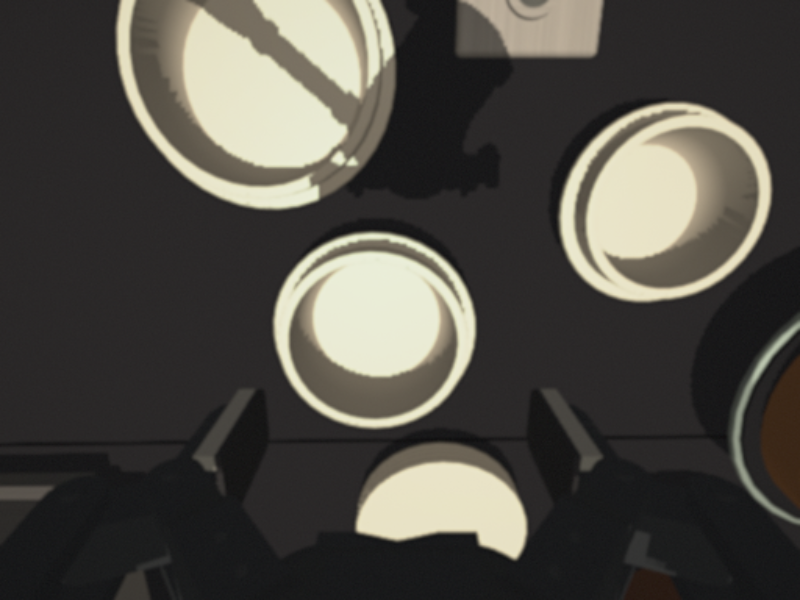

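Call:
{"method": "play_rows", "body": {
  "rows": [
    [[-0.265, -0.374, 0], [0, 0, 0]],
    [[-0.265, -0.374, 0], [0, 0, 0]],
    [[-0.265, -0.374, 0.1], [0, 0, 0]],
    [[-0.265, -0.374, 0.25], [0, 0, 0]],
    [[-0.265, -0.374, 0.4], [0, 0, 0]],
    [[-0.265, -0.374, 0.55], [0, 0, 0]],
    [[-0.265, -0.374, 0.68], [0, 0, 0]],
    [[-0.265, -0.374, 0.78], [0, 0, 0]],
    [[-0.265, -0.374, 0.84], [0, 0, 0]],
    [[-0.265, -0.374, 0.86], [0, 0, 0]],
    [[-0.265, -0.374, 0.86], [0, 0, 0]],
    [[-0.265, -0.374, 0.86], [0, 0, 0]]
  ],
  "claw": 1
}}

```text
time: 9.48
tool_pos: [0.3678, -0.3858, 0.0457]
tcp_rot: [2.231, 2.211, 0.0]
wrist_force: [0.2, -0.3, -0.0]
width: 1.0
grip_force: 0.0
```

Call:
{"method": "play_rows", "body": {
  "rows": [
    [[0, -0.006, 0.003], [0, 0, 0]],
    [[0, -0.006, 0.003], [0, 0, 0]],
    [[0, -0.006, 0.003], [0, 0, 0]],
    [[0, -0.006, 0.003], [0, 0, 0]],
    [[0, -0.006, 0.003], [0, 0, 0]],
    [[0, -0.006, 0.003], [0, 0, 0]],
    [[0, -0.006, 0.003], [0, 0, 0]],
    [[0, -0.006, 0.003], [0, 0, 0]],
    [[0, -0.006, 0.003], [0, 0, 0]],
    [[0, -0.006, 0.003], [0, 0, 0]],
    [[0, -0.006, 0.003], [0, 0, 0]],
    [[0, -0.006, 0.003], [0, 0, 0]],
    [[0, -0.006, 0.003], [0, 0, 0]],
    [[0, -0.006, 0.003], [0, 0, 0]]
  ],
  "claw": -1,
  "newtons": 90
}}

```text
time: 10.65
tool_pos: [0.3656, -0.3863, 0.045]
tcp_rot: [2.232, 2.209, 0.0]
wrist_force: [-0.5, 2.8, 4.9]
width: 0.086
grip_force: 85.6
```

```bash
python3 - <<'E'
from h import *
from workcell import bot,cams
s=bot.read_state();print(s["tool_pos"],s["tcp_rot"],s["wrist_force"],s["width"],s["grip_force"])
c=cams.read_camera("wrist");T=wristT(s,c);np.savez("w4.npz",**c,Tw=T)
cv2.imwrite("pics/w4.png",cv2.resize(c["image"][:,:,::-1],(800,600)))
E
```

```text
[ 0.3656 -0.3863  0.045 ] [2.2324 2.2094 0.0001] [-0.5058  2.8188  4.9287] 0.0855420898075651 85.57715002913028
```

Call:
{"method": "play_rows", "body": {
  "rows": [
    [[0, 0, -0.02], [0, 0, 0]],
    [[0, 0, -0.06], [0, 0, 0]],
    [[0, 0, -0.12], [0, 0, 0]],
    [[0, 0, -0.2], [0, 0, 0]],
    [[0, 0, -0.29], [0, 0, 0]],
    [[0, 0, -0.38], [0, 0, 0]],
    [[0, 0, -0.47], [0, 0, 0]],
    [[0, 0, -0.56], [0, 0, 0]],
    [[0, 0, -0.65], [0, 0, 0]],
    [[0, 0, -0.74], [0, 0, 0]],
    [[0, 0, -0.82], [0, 0, 0]],
    [[0, 0, -0.89], [0, 0, 0]],
    [[0, 0, -0.94], [0, 0, 0]],
    [[0, 0, -0.96], [0, 0, 0]],
    [[0, 0, -0.96], [0, 0, 0]],
    [[0, 0, -0.96], [0, 0, 0]]
  ]
}}

```text
time: 12.03
tool_pos: [0.3648, -0.3856, 0.2834]
tcp_rot: [-2.232, -2.209, 0.0]
wrist_force: [0.3, 0.2, -3.7]
width: 0.088
grip_force: 85.5
```

Call:
{"method": "play_rows", "body": {
  "rows": [
    [[0.05, 0.02, 0], [0, 0, 0]],
    [[0.12, 0.05, 0], [0, 0, 0]],
    [[0.21, 0.08, 0], [0, 0, 0]],
    [[0.31, 0.12, 0], [0, 0, 0]],
    [[0.41, 0.15, 0], [0, 0, 0]],
    [[0.51, 0.18, 0], [0, 0, 0]],
    [[0.61, 0.21, 0], [0, 0, 0]],
    [[0.71, 0.24, 0], [0, 0, 0]],
    [[0.79, 0.27, 0], [0, 0, 0]],
    [[0.85, 0.29, 0], [0, 0, 0]],
    [[0.89, 0.3, 0], [0, 0, 0]],
    [[0.9, 0.3, 0], [0, 0, 0]],
    [[0.9, 0.3, 0], [0, 0, 0]],
    [[0.9, 0.3, 0], [0, 0, 0]]
  ]
}}

```text
time: 13.2
tool_pos: [0.4421, -0.162, 0.2837]
tcp_rot: [-2.232, -2.21, 0.001]
wrist_force: [0.4, -0.0, -3.3]
width: 0.09
grip_force: 85.6
```

```bash
python3 - <<'E'
from h import *
from workcell import bot,cams
s=bot.read_state();print(s["tool_pos"],s["tcp_rot"],s["wrist_force"],s["torque"],s["width"],s["grip_force"])
a=cams.read_camera("side")["image"][:,:,::-1]
c=cams.read_camera("wrist");b=c["image"][:,:,::-1]
cv2.imwrite("pics/st2.png",np.hstack([cv2.resize(a[40:240,170:370],(400,400),interpolation=cv2.INTER_CUBIC),cv2.resize(b,(400,400))]))
print(delta(s,(.5645-.0735,.0017,.285)))
t=cams.read_camera("top");np.savez("top1.npz",**t)
E
```

```text
[ 0.4421 -0.162   0.2837] [-2.2324 -2.2095  0.0014] [ 0.4198 -0.0083 -3.335 ] [-0.0207  0.2418 -0.0014] 0.090316044987312 85.63563163974322
[ 0.6569  0.189  -0.0053]
```

View pics/st2.png

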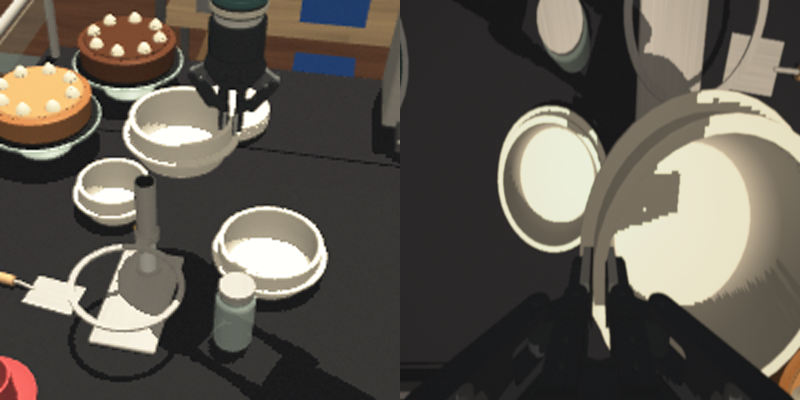

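```bash
python3 - <<'E'
from h import *
t=np.load("top0.npz")
img=t["image"]; g=cv2.cvtColor(img,cv2.COLOR_RGB2GRAY)
# ring outer edge: radial search for bright->dark from outside
best=[]
def edge(x,y,z,c=t,g=g):
    e=0
    for r,sg in((.0935,-1),(.0865,1),(.0835,1),(.0765,-1)):
        u=proj(c,c["T"],circ(x,y,z,r)).astype(np.float32)
        v=cv2.remap(g.astype(np.float32),u[:,0].reshape(1,-1),u[:,1].reshape(1,-1),cv2.INTER_LINEAR)[0]; e+=sg*np.clip(v,0,160).mean()
    return e
for z in(.033,.035):
    r=max(((edge(x,y,z),x,y) for x in np.arange(.555,.575,.0005) for y in np.arange(-.01,.012,.0005)));print(z,r)
E
```

```text
0.033 (np.float32(215.3059), np.float64(0.564999999999999), np.float64(0.0020000000000000104))
0.035 (np.float32(214.773), np.float64(0.564999999999999), np.float64(0.0020000000000000104))
```

Call:
{"method": "play_rows", "body": {
  "rows": [
    [[0.06, 0.02, 0], [0, 0, 0]],
    [[0.15, 0.05, 0], [0, 0, 0]],
    [[0.26, 0.08, 0], [0, 0, 0]],
    [[0.37, 0.11, 0], [0, 0, 0]],
    [[0.48, 0.14, 0], [0, 0, 0]],
    [[0.57, 0.17, 0], [0, 0, 0]],
    [[0.63, 0.18, 0], [0, 0, 0]],
    [[0.658, 0.19, 0], [0, 0, 0]],
    [[0.658, 0.19, 0], [0, 0, 0]],
    [[0.658, 0.19, 0.05], [0, 0, 0]],
    [[0.658, 0.19, 0.13], [0, 0, 0]],
    [[0.658, 0.19, 0.22], [0, 0, 0]],
    [[0.658, 0.19, 0.32], [0, 0, 0]],
    [[0.658, 0.19, 0.4], [0, 0, 0]],
    [[0.658, 0.19, 0.45], [0, 0, 0]],
    [[0.658, 0.19, 0.48], [0, 0, 0]],
    [[0.658, 0.19, 0.48], [0, 0, 0]],
    [[0.658, 0.19, 0.48], [0, 0, 0]],
    [[0.658, 0.19, 0.48], [0, 0, 0]]
  ]
}}

```text
time: 14.93
tool_pos: [0.493, 0.0018, 0.1657]
tcp_rot: [2.232, 2.208, 0.003]
wrist_force: [0.3, 0.6, -3.8]
width: 0.089
grip_force: 85.7
```

```bash
python3 - <<'E'
from h import *
from workcell import bot,cams
s=bot.read_state();print(s["tool_pos"],s["tcp_rot"],s["wrist_force"],s["torque"],s["width"],s["grip_force"])
a=cams.read_camera("side")["image"][:,:,::-1]
cv2.imwrite("pics/st3.png",cv2.resize(a[110:260,160:310],(600,600),interpolation=cv2.INTER_CUBIC))
print(delta(s,(.4912,.002,.113)))
E
```

```text
[0.493  0.0018 0.1657] [2.2319 2.208  0.0028] [ 0.3459  0.607  -3.779 ] [ 0.0218  0.2341 -0.0041] 0.08916553069332446 85.74114964460023
[ 0.0006 -0.0077  0.2109]
```

View pics/st3.png

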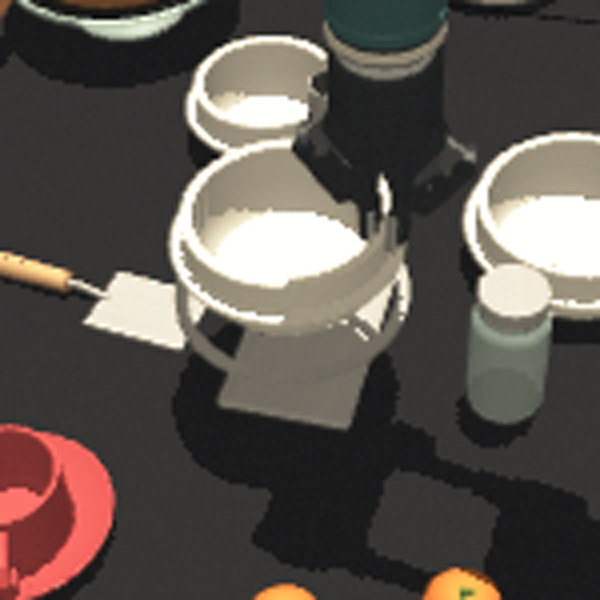

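Call:
{"method": "play_rows", "body": {
  "rows": [
    [[0, -0.007, 0.02], [0, 0, 0]],
    [[0, -0.007, 0.05], [0, 0, 0]],
    [[0, -0.007, 0.08], [0, 0, 0]],
    [[0, -0.007, 0.11], [0, 0, 0]],
    [[0, -0.007, 0.14], [0, 0, 0]],
    [[0, -0.007, 0.165], [0, 0, 0]],
    [[0, -0.007, 0.18], [0, 0, 0]],
    [[0, -0.007, 0.19], [0, 0, 0]],
    [[0, -0.007, 0.195], [0, 0, 0]],
    [[0, -0.007, 0.2], [0, 0, 0]],
    [[0, -0.007, 0.2], [0, 0, 0]],
    [[0, -0.007, 0.2], [0, 0, 0]]
  ]
}}

```text
time: 15.98
tool_pos: [0.4903, 0.0022, 0.1146]
tcp_rot: [2.233, 2.21, 0.001]
wrist_force: [0.5, -0.5, -2.7]
width: 0.085
grip_force: 85.6
```

Call:
{"method": "play_rows", "body": {
  "rows": [
    [[0, 0, 0.004], [0, 0, 0]],
    [[0, 0, 0.008], [0, 0, 0]],
    [[0, 0, 0.01], [0, 0, 0]],
    [[0, 0, 0.01], [0, 0, 0]]
  ]
}}

```text
time: 16.32
tool_pos: [0.4903, 0.0022, 0.112]
tcp_rot: [2.232, 2.209, 0.001]
wrist_force: [0.6, -0.8, -3.0]
width: 0.084
grip_force: 85.6
```

Call:
{"method": "play_rows", "body": {
  "rows": [
    [[0, 0.003, 0.004], [0, 0, 0]],
    [[0, 0.003, 0.008], [0, 0, 0]],
    [[0, 0.003, 0.008], [0, 0, 0]]
  ]
}}

```text
time: 16.57
tool_pos: [0.4906, 0.0022, 0.1106]
tcp_rot: [-2.233, -2.21, 0.001]
wrist_force: [-3.7, -0.8, 4.9]
width: 0.092
grip_force: 86.4
```

```bash
python3 - <<'E'
from h import *
from workcell import bot,cams
s=bot.read_state();print(s["tool_pos"],s["tcp_rot"],s["wrist_force"],s["torque"],s["width"],s["grip_force"])
E
```

```text
[0.4906 0.0022 0.1106] [-2.2326 -2.2097  0.0006] [-3.7442 -0.7653  4.8846] [ 0.02    0.7693 -0.0224] 0.09179704233434488 86.41758013749495
```

Call:
{"method": "play_rows", "body": {
  "rows": [
    [[0, 0, 0], [0, 0, 0]],
    [[0, 0, 0], [0, 0, 0]],
    [[0, 0, 0], [0, 0, 0]],
    [[0, 0, 0], [0, 0, 0]],
    [[0, 0, 0], [0, 0, 0]],
    [[0, 0, 0], [0, 0, 0]],
    [[0, 0, -0.1], [0, 0, 0]],
    [[0, 0, -0.25], [0, 0, 0]],
    [[0, 0, -0.4], [0, 0, 0]],
    [[0, 0, -0.55], [0, 0, 0]],
    [[0, 0, -0.6], [0, 0, 0]],
    [[0, 0, -0.6], [0, 0, 0]],
    [[0.6, -0.1, -0.6], [0, 0, 0]],
    [[0.6, -0.1, -0.6], [0, 0, 0]],
    [[0.6, -0.1, -0.6], [0, 0, 0]],
    [[0.6, -0.1, -0.6], [0, 0, 0]],
    [[0.6, -0.1, -0.6], [0, 0, 0]],
    [[0.6, -0.1, -0.6], [0, 0, 0]],
    [[0.6, -0.1, -0.6], [0, 0, 0]]
  ],
  "claw": 0
}}

```text
time: 18.15
tool_pos: [0.4667, 0.1519, 0.2584]
tcp_rot: [-2.232, -2.21, 0.004]
wrist_force: [0.4, -0.1, -0.6]
width: 0.5
grip_force: 0.0
```

```bash
python3 - <<'E'
from h import *
from workcell import bot,cams
s=bot.read_state();print(s["tool_pos"],s["tcp_rot"],s["wrist_force"],s["width"])
sc=cams.read_camera("side");t=cams.read_camera("top");c=cams.read_camera("wrist");T=wristT(s,c)
a=sc["image"][:,:,::-1];b=t["image"][:,:,::-1]
cv2.imwrite("pics/st4.png",np.hstack([cv2.resize(a[110:260,160:310],(400,400),interpolation=cv2.INTER_CUBIC),cv2.resize(b[120:270,200:350],(400,400),interpolation=cv2.INTER_CUBIC)]))
for n,cc,TT in(("side",sc,sc["T"]),("top",t,t["T"]),("wrist",c,T)):
    print(n,fit(cc,TT,blob(cc["image"],proj(cc,TT,[(.4915,.0,.132)])[0]),(.565,.002),[(.064,.077),(.038,.087),(.032,.09),(.027,.09)],.068))
ot=orange(t["image"]);os_=orange(sc["image"])
for p in[(.592,.312),(.511,.239),(.504,.367),(.394,.199),(.3735,.291),(.422,.3765)]:
    f=lambda c,l:min(l,key=lambda q:np.hypot(*(q[0]-proj(c,c["T"],[(*p,.022)])[0])))
    A,B=f(t,ot),f(sc,os_);print(A[1],B[1],*tri([ray(t,A[0]),ray(sc,B[0])]))
E
```

```text
[0.4667 0.1519 0.2584] [-2.2317 -2.2104  0.0037] [ 0.4473 -0.099  -0.583 ] 0.499714324498584
side (array([0.5806, 0.0108]), np.float64(0.4281234045656772))
top (array([ 0.571 , -0.0082]), np.float64(0.5645299291556863))
wrist (array([0.5637, 0.0151]), np.float64(0.408984795274152))
44 354 [0.4837 0.3459 0.1453] 0.07264459782976876
109 310 [0.4462 0.2222 0.0236] 0.06554302157539536
44 400 [0.4579 0.3638 0.0357] 0.04249456463891784
109 309 [0.388  0.2019 0.0262] 0.004146285514712869
254 351 [0.3473 0.2629 0.0199] 0.0015034857688325997
44 417 [ 0.4202  0.3658 -0.008 ] 0.002905189652002021
```

View pics/st4.png

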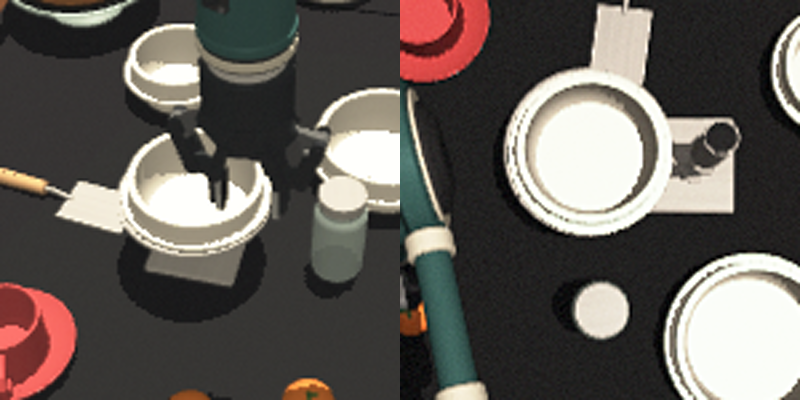

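```bash
cat > m.py <<'E'
import sys
from h import *
from workcell import bot,cams
C=np.array([.565,.002])
def look(g=None):
    s=bot.read_state();sc=cams.read_camera("side");t=cams.read_camera("top");c=cams.read_camera("wrist")
    for n,cc,T in(("side",sc,sc["T"]),("top",t,t["T"]),("wrist",c,wristT(s,c))):
        L=[plane(cc,o[0],.0205,T)[:2] for o in orange(cc["image"]) if o[1]>150]
        L=[p for p in L if .3<p[0]<.68 and .12<p[1]<.45]
        print(n,*L)
    return s
def to(s,x,y,z,yawx):
    sh,rt=delta(s,(x,y,z),np.radians(yawx-90));print("to",(x,y,z),sh.round(3),"turn",rt.round(3))
def slot(th,r=.032): return C+r*np.array([np.cos(np.radians(th)),np.sin(np.radians(th))])
E
python3 - <<'E'
from m import *
s=look();print(s["tool_pos"],s["q"]);to(s,.511,.239,.13,120)
for th in range(0,360,60):print(th,slot(th))
E
```

```text
side [0.3925 0.1991] [0.5096 0.2396] [0.5904 0.3121] [0.3458 0.263 ] [0.5025 0.3675] [0.4202 0.3767]
top [0.3489 0.2628]
wrist [0.5887 0.3117] [0.3449 0.264 ] [0.5116 0.24  ] [0.3935 0.201 ]
[0.4673 0.1512 0.2592] [ 0.2626 -0.1056  1.9495 -0.0004  1.2987  0.2747]
to (0.511, 0.239, 0.13) [0.353 0.171 0.517] turn [-0.001  0.    -0.682]
0 [0.597 0.002]
60 [0.581  0.0297]
120 [0.549  0.0297]
180 [0.533 0.002]
240 [ 0.549  -0.0257]
300 [ 0.581  -0.0257]
```

Call:
{"method": "play_rows", "body": {
  "rows": [
    [[0.353, 0.172, 0.45], [0, 0, -0.682]],
    [[0.353, 0.172, 0.45], [0, 0, -0.682]],
    [[0.353, 0.172, 0.45], [0, 0, -0.682]],
    [[0.353, 0.172, 0.45], [0, 0, -0.682]],
    [[0.353, 0.172, 0.45], [0, 0, -0.682]],
    [[0.353, 0.172, 0.45], [0, 0, -0.682]],
    [[0.353, 0.172, 0.45], [0, 0, -0.682]],
    [[0.353, 0.172, 0.45], [0, 0, -0.682]]
  ],
  "claw": 1
}}

```text
time: 19.12
tool_pos: [0.5119, 0.2399, 0.1482]
tcp_rot: [1.571, 2.72, 0.002]
wrist_force: [1.1, 0.2, 0.1]
width: 0.996
grip_force: 0.0
```

```bash
python3 - <<'E'
from m import *
s=look();print(s["tool_pos"]);to(s,.511,.2397,.008,120)
E
```

```text
side [0.3923 0.199 ] [0.51   0.2391] [0.5904 0.3124] [0.3452 0.2633] [0.5022 0.3677] [0.4201 0.3773]
top [0.5155 0.234 ] [0.4228 0.378 ] [0.3951 0.199 ]
wrist [0.4285 0.3614] [0.4014 0.2125] [0.5819 0.3107] [0.5085 0.251 ]
[0.5119 0.2399 0.1482]
to (0.511, 0.2397, 0.008) [ 0.001 -0.004  0.561] turn [ 0.002  0.    -0.   ]
```

Call:
{"method": "play_rows", "body": {
  "rows": [
    [[0, -0.004, 0.15], [0, 0, 0]],
    [[0, -0.004, 0.3], [0, 0, 0]],
    [[0, -0.004, 0.43], [0, 0, 0]],
    [[0, -0.004, 0.52], [0, 0, 0]],
    [[0, -0.004, 0.56], [0, 0, 0]],
    [[0, -0.004, 0.56], [0, 0, 0]],
    [[0, -0.004, 0.56], [0, 0, 0]]
  ]
}}

```text
time: 19.85
tool_pos: [0.5109, 0.2398, 0.0081]
tcp_rot: [1.569, 2.721, 0.001]
wrist_force: [0.7, 0.7, 0.9]
width: 1.004
grip_force: 0.0
```

Call:
{"method": "play_rows", "body": {
  "rows": [
    [[0, 0, 0], [0, 0, 0]],
    [[0, 0, 0], [0, 0, 0]],
    [[0, 0, 0], [0, 0, 0]],
    [[0, 0, 0], [0, 0, 0]],
    [[0, 0, 0], [0, 0, 0]],
    [[0, 0, 0], [0, 0, 0]],
    [[0, 0, 0], [0, 0, 0]],
    [[0, 0, 0], [0, 0, 0]],
    [[0, 0, -0.05], [0, 0, 0]],
    [[0, 0, -0.15], [0, 0, 0]],
    [[0, 0, -0.28], [0, 0, 0]],
    [[0, 0, -0.42], [0, 0, 0]],
    [[0, 0, -0.56], [0, 0, 0]],
    [[0, 0, -0.68], [0, 0, 0]],
    [[0, 0, -0.72], [0, 0, 0]],
    [[0, 0, -0.72], [0, 0, 0]]
  ],
  "claw": -1,
  "newtons": 25
}}

```text
time: 21.18
tool_pos: [0.513, 0.2409, 0.1926]
tcp_rot: [1.566, 2.717, 0.012]
wrist_force: [1.1, 0.6, -0.4]
width: 0.631
grip_force: 26.8
```

```bash
python3 - <<'E'
from m import *
s=bot.read_state();print(s["tool_pos"],s["width"],s["wrist_force"]);to(s,.549,.0297,.19,120)
c=cams.read_camera("wrist")["image"];a=cams.read_camera("side")["image"]
cv2.imwrite("pics/p1.png",np.hstack([cv2.resize(c,(400,300)),cv2.resize(a[150:350,150:417],(400,300))])[:,:,::-1])
E
```

```text
[0.513  0.2409 0.1926] 0.6307517391038019 [ 1.1239  0.6333 -0.447 ]
to (0.549, 0.0297, 0.19) [-0.803 -0.299  0.009] turn [0.012 0.001 0.002]
```

View pics/p1.png

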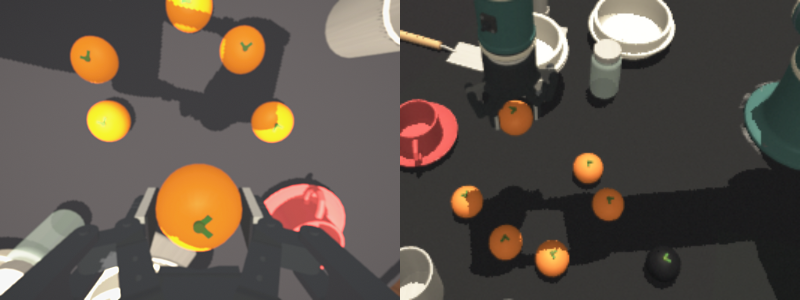

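Call:
{"method": "play_rows", "body": {
  "rows": [
    [[-0.05, -0.02, 0], [0, 0, 0]],
    [[-0.15, -0.06, 0], [0, 0, 0]],
    [[-0.28, -0.1, 0], [0, 0, 0]],
    [[-0.41, -0.15, 0], [0, 0, 0]],
    [[-0.54, -0.2, 0], [0, 0, 0]],
    [[-0.66, -0.25, 0], [0, 0, 0]],
    [[-0.75, -0.28, 0], [0, 0, 0]],
    [[-0.803, -0.299, 0], [0, 0, 0]],
    [[-0.803, -0.299, 0], [0, 0, 0]],
    [[-0.803, -0.299, 0.04], [0, 0, 0]],
    [[-0.803, -0.299, 0.1], [0, 0, 0]],
    [[-0.803, -0.299, 0.18], [0, 0, 0]],
    [[-0.803, -0.299, 0.26], [0, 0, 0]],
    [[-0.803, -0.299, 0.33], [0, 0, 0]],
    [[-0.803, -0.299, 0.38], [0, 0, 0]],
    [[-0.803, -0.299, 0.4], [0, 0, 0]],
    [[-0.803, -0.299, 0.42], [0, 0, 0]],
    [[-0.803, -0.299, 0.42], [0, 0, 0]],
    [[-0.803, -0.299, 0.42], [0, 0, 0]]
  ]
}}

```text
time: 22.87
tool_pos: [0.5468, 0.029, 0.0827]
tcp_rot: [1.567, 2.722, 0.001]
wrist_force: [-0.8, -0.5, -0.9]
width: 0.626
grip_force: 26.8
```

Call:
{"method": "play_rows", "body": {
  "rows": [
    [[0, 0, 0], [0, 0, 0]],
    [[0, 0, 0], [0, 0, 0]],
    [[0, 0, 0], [0, 0, 0]],
    [[0, 0, 0], [0, 0, 0]],
    [[0, 0, -0.05], [0, 0, 0]],
    [[0, 0, -0.12], [0, 0, 0]],
    [[0, 0, -0.22], [0, 0, 0]],
    [[0, 0, -0.35], [0, 0, 0]],
    [[0, 0, -0.45], [0, 0, 0]],
    [[0.2, 0.15, -0.47], [0, 0, 0.3]],
    [[0.38, 0.3, -0.47], [0, 0, 0.667]],
    [[0.38, 0.3, -0.47], [0, 0, 0.667]],
    [[0.38, 0.3, -0.47], [0, 0, 0.667]],
    [[0.38, 0.3, -0.47], [0, 0, 0.667]],
    [[0.38, 0.3, -0.47], [0, 0, 0.667]],
    [[0.38, 0.3, -0.47], [0, 0, 0.667]]
  ],
  "claw": 0.45
}}

```text
time: 24.2
tool_pos: [0.5637, 0.1486, 0.2006]
tcp_rot: [2.217, 2.225, 0.001]
wrist_force: [0.1, 0.0, 0.1]
width: 0.725
grip_force: 0.0
```

```bash
python3 - <<'E'
from m import *
s=look();print(s["tool_pos"],s["q"]);to(s,.5915,.3119,.008,60)
c=cams.read_camera("side");print([ (plane(c,o[0],.096)[:2],o[1]) for o in orange(c["image"]) if 150<o[1]<600 and abs(plane(c,o[0],.096)[1])<.06])
E
```

```text
side [0.3922 0.1996] [0.5903 0.3127] [0.3452 0.2633] [0.5024 0.3676] [0.4203 0.3766]
top [0.5908 0.3083] [0.505  0.3781]
wrist [0.592 0.305] [0.3927 0.2009]
[0.5637 0.1486 0.2006] [ 0.215   0.112   1.8407 -0.0001  1.1882  0.2115]
to (0.5915, 0.3119, 0.008) [0.653 0.113 0.77 ] turn [ 0.001 -0.     0.671]
[]
```

Call:
{"method": "play_rows", "body": {
  "rows": [
    [[0.653, 0.113, 0], [0, 0, 0.671]],
    [[0.653, 0.113, 0], [0, 0, 0.671]],
    [[0.653, 0.113, 0], [0, 0, 0.671]],
    [[0.653, 0.113, 0.1], [0, 0, 0.671]],
    [[0.653, 0.113, 0.2], [0, 0, 0.671]],
    [[0.653, 0.113, 0.3], [0, 0, 0.671]],
    [[0.653, 0.113, 0.4], [0, 0, 0.671]],
    [[0.653, 0.113, 0.52], [0, 0, 0.671]],
    [[0.653, 0.113, 0.64], [0, 0, 0.671]],
    [[0.653, 0.113, 0.73], [0, 0, 0.671]],
    [[0.653, 0.113, 0.77], [0, 0, 0.671]],
    [[0.653, 0.113, 0.77], [0, 0, 0.671]],
    [[0.653, 0.113, 0.77], [0, 0, 0.671]]
  ],
  "claw": 1
}}

```text
time: 25.48
tool_pos: [0.5918, 0.3114, 0.0074]
tcp_rot: [-2.722, -1.568, 0.001]
wrist_force: [0.5, 0.0, 0.2]
width: 0.998
grip_force: 0.0
```

Call:
{"method": "play_rows", "body": {
  "rows": [
    [[0, 0, 0], [0, 0, 0]],
    [[0, 0, 0], [0, 0, 0]],
    [[0, 0, 0], [0, 0, 0]],
    [[0, 0, 0], [0, 0, 0]],
    [[0, 0, 0], [0, 0, 0]],
    [[0, 0, 0], [0, 0, 0]],
    [[0, 0, 0], [0, 0, 0]],
    [[0, 0, -0.05], [0, 0, 0]],
    [[0, 0, -0.15], [0, 0, 0]],
    [[0, 0, -0.28], [0, 0, 0]],
    [[0, 0, -0.42], [0, 0, 0]],
    [[0, 0, -0.56], [0, 0, 0]],
    [[0, 0, -0.68], [0, 0, 0]],
    [[0, 0, -0.72], [0, 0, 0]],
    [[0, 0, -0.72], [0, 0, 0]]
  ],
  "claw": -1,
  "newtons": 25
}}

```text
time: 26.73
tool_pos: [0.5941, 0.313, 0.1931]
tcp_rot: [2.722, 1.568, 0.014]
wrist_force: [0.3, -0.1, -1.0]
width: 0.629
grip_force: 26.8
```

```bash
python3 - <<'E'
from m import *
s=look();print(s["tool_pos"],s["width"],s["wrist_force"]);to(s,.549,-.0257,.19,60)
t=cams.read_camera("top");c=cams.read_camera("wrist")
b=t["image"]
cv2.imwrite("pics/p2.png",np.hstack([cv2.resize(c["image"],(400,300)),cv2.resize(b[120:270,200:400],(400,300))])[:,:,::-1])
print([plane(t,o[0],.098)[:2] for o in orange(b) if abs(plane(t,o[0],.098)[1])<.06])
E
```

```text
side [0.6713 0.221 ] [0.3924 0.199 ] [0.3456 0.2627] [0.5026 0.3677] [0.42   0.3768]
top [0.6246 0.3601] [0.395  0.1991] [0.3482 0.262 ]
wrist [0.5067 0.3703] [0.4219 0.3794] [0.3569 0.2815]
[0.5941 0.313  0.1931] 0.6291602541549851 [ 0.2989 -0.0799 -1.0121]
to (0.549, -0.0257, 0.19) [-1.262  0.524  0.005] turn [ 0.007 -0.01  -0.002]
[array([ 0.9587, -0.003 ]), array([0.5459, 0.028 ])]
```

View pics/p2.png

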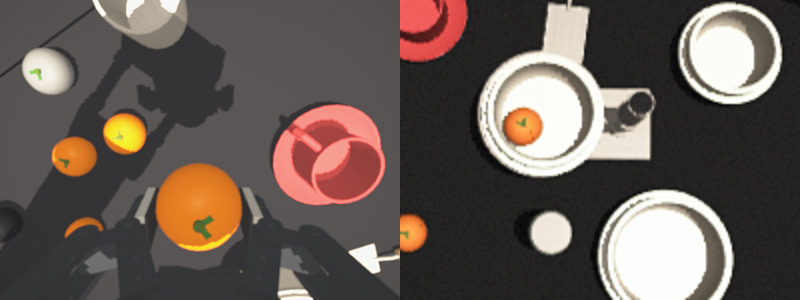

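Call:
{"method": "play_rows", "body": {
  "rows": [
    [[-0.06, 0.02, 0], [0, 0, 0]],
    [[-0.16, 0.06, 0], [0, 0, 0]],
    [[-0.28, 0.11, 0], [0, 0, 0]],
    [[-0.42, 0.17, 0], [0, 0, 0]],
    [[-0.56, 0.23, 0], [0, 0, 0]],
    [[-0.7, 0.29, 0], [0, 0, 0]],
    [[-0.8, 0.33, 0], [0, 0, 0]],
    [[-0.9, 0.37, 0], [0, 0, 0]]
  ]
}}

```text
time: 27.65
tool_pos: [0.5568, 0.068, 0.1855]
tcp_rot: [-2.722, -1.566, 0.005]
wrist_force: [0.3, 0.0, -1.9]
width: 0.627
grip_force: 26.8
```

Call:
{"method": "play_rows", "body": {
  "rows": [
    [[-0.1, 0.04, 0], [0, 0, 0]],
    [[-0.2, 0.08, 0], [0, 0, 0]],
    [[-0.28, 0.12, 0], [0, 0, 0]],
    [[-0.362, 0.155, 0], [0, 0, 0]],
    [[-0.362, 0.155, 0.02], [0, 0, 0]],
    [[-0.362, 0.155, 0.07], [0, 0, 0]],
    [[-0.362, 0.155, 0.14], [0, 0, 0]],
    [[-0.362, 0.155, 0.22], [0, 0, 0]],
    [[-0.362, 0.155, 0.3], [0, 0, 0]],
    [[-0.362, 0.155, 0.36], [0, 0, 0]],
    [[-0.362, 0.155, 0.4], [0, 0, 0]],
    [[-0.362, 0.155, 0.42], [0, 0, 0]],
    [[-0.362, 0.155, 0.42], [0, 0, 0]],
    [[-0.362, 0.155, 0.42], [0, 0, 0]]
  ]
}}

```text
time: 28.82
tool_pos: [0.5466, -0.0265, 0.0818]
tcp_rot: [-2.721, -1.569, 0.001]
wrist_force: [-0.2, 0.7, -0.5]
width: 0.634
grip_force: 26.8
```

Call:
{"method": "play_rows", "body": {
  "rows": [
    [[0, 0, 0], [0, 0, 0]],
    [[0, 0, 0], [0, 0, 0]],
    [[0, 0, 0], [0, 0, 0]],
    [[0, 0, 0], [0, 0, 0]],
    [[0, 0, -0.05], [0, 0, 0]],
    [[0, 0, -0.12], [0, 0, 0]],
    [[0, 0, -0.22], [0, 0, 0]],
    [[0, 0, -0.35], [0, 0, 0]],
    [[0, 0, -0.45], [0, 0, 0]],
    [[0.2, -0.1, -0.47], [0, 0, 0.3]],
    [[0.647, -0.29, -0.47], [0, 0, 0.9]],
    [[0.647, -0.29, -0.47], [0, 0, 0.9]],
    [[0.647, -0.29, -0.47], [0, 0, 0.9]],
    [[0.647, -0.29, -0.47], [0, 0, 0.9]],
    [[0.647, -0.29, -0.47], [0, 0, 0.9]],
    [[0.647, -0.29, -0.47], [0, 0, 0.9]],
    [[0.647, -0.29, -0.47], [0, 0, 0.9]]
  ],
  "claw": 0.45
}}

```text
time: 30.23
tool_pos: [0.5654, 0.1494, 0.2006]
tcp_rot: [3.095, 0.535, 0.001]
wrist_force: [-0.2, -0.1, 0.1]
width: 0.727
grip_force: 0.0
```

```bash
python3 - <<'E'
from m import *
s=look();print(s["tool_pos"],s["q"]);to(s,.5037,.3674,.008,0)
E
```

```text
side [0.3922 0.1996] [0.3452 0.2633] [0.5025 0.3675] [0.4204 0.3767]
top
wrist [0.5032 0.3711] [0.4201 0.38  ] [0.363  0.2659]
[0.5654 0.1494 0.2006] [ 0.2159  0.1156  1.8368 -0.0003  1.1886  1.4443]
to (0.5037, 0.3674, 0.008) [ 0.06  -0.905  0.77 ] turn [ 0.    -0.001  0.436]
```

Call:
{"method": "play_rows", "body": {
  "rows": [
    [[0.06, -0.905, 0], [0, 0, 0.436]],
    [[0.06, -0.905, 0], [0, 0, 0.436]],
    [[0.06, -0.905, 0], [0, 0, 0.436]],
    [[0.06, -0.905, 0], [0, 0, 0.436]],
    [[0.06, -0.905, 0.1], [0, 0, 0.436]],
    [[0.06, -0.905, 0.2], [0, 0, 0.436]],
    [[0.06, -0.905, 0.3], [0, 0, 0.436]],
    [[0.06, -0.905, 0.4], [0, 0, 0.436]],
    [[0.06, -0.905, 0.52], [0, 0, 0.436]],
    [[0.06, -0.905, 0.64], [0, 0, 0.436]],
    [[0.06, -0.905, 0.73], [0, 0, 0.436]],
    [[0.06, -0.905, 0.77], [0, 0, 0.436]],
    [[0.06, -0.905, 0.77], [0, 0, 0.436]],
    [[0.06, -0.905, 0.77], [0, 0, 0.436]]
  ],
  "claw": 1
}}

```text
time: 31.55
tool_pos: [0.5047, 0.3671, 0.0075]
tcp_rot: [3.141, -0.007, -0.0]
wrist_force: [0.0, 0.4, 0.8]
width: 0.997
grip_force: 0.0
```

Call:
{"method": "play_rows", "body": {
  "rows": [
    [[0, 0, 0], [0, 0, 0]],
    [[0, 0, 0], [0, 0, 0]],
    [[0, 0, 0], [0, 0, 0]],
    [[0, 0, 0], [0, 0, 0]],
    [[0, 0, 0], [0, 0, 0]],
    [[0, 0, 0], [0, 0, 0]],
    [[0, 0, 0], [0, 0, 0]],
    [[0, 0, -0.05], [0, 0, 0]],
    [[0, 0, -0.15], [0, 0, 0]],
    [[0, 0, -0.28], [0, 0, 0]],
    [[0, 0, -0.42], [0, 0, 0]],
    [[0, 0, -0.56], [0, 0, 0]],
    [[0, 0, -0.68], [0, 0, 0]],
    [[0, 0, -0.72], [0, 0, 0]],
    [[0, 0, -0.72], [0, 0, 0]]
  ],
  "claw": -1,
  "newtons": 25
}}

```text
time: 32.8
tool_pos: [0.5067, 0.3693, 0.1931]
tcp_rot: [-3.136, 0.006, -0.012]
wrist_force: [0.4, 0.4, -1.9]
width: 0.632
grip_force: 26.8
```

```bash
python3 - <<'E'
from m import *
s=look();print(s["tool_pos"],s["width"],s["wrist_force"]);to(s,.599,.002,.19,0)
t=cams.read_camera("top")
print([plane(t,o[0],.098)[:2] for o in orange(t["image"]) if abs(plane(t,o[0],.098)[1])<.06])
E
```

```text
side [0.3924 0.199 ] [0.5317 0.2789] [0.3453 0.2629] [0.4202 0.3768]
top [0.4228 0.3769] [0.3949 0.1991] [0.3478 0.263 ]
wrist [0.4025 0.208 ]
[0.5067 0.3693 0.1931] 0.631643808739326 [ 0.3941  0.4065 -1.8632]
to (0.599, 0.002, 0.19) [0.375 1.468 0.007] turn [-0.007 -0.01  -0.005]
[array([ 0.9583, -0.0065]), array([0.5457, 0.0001])]
```

Call:
{"method": "play_rows", "body": {
  "rows": [
    [[0.02, 0.06, 0], [0, 0, 0]],
    [[0.05, 0.17, 0], [0, 0, 0]],
    [[0.08, 0.3, 0], [0, 0, 0]],
    [[0.12, 0.44, 0], [0, 0, 0]],
    [[0.16, 0.58, 0], [0, 0, 0]],
    [[0.2, 0.72, 0], [0, 0, 0]],
    [[0.23, 0.85, 0], [0, 0, 0]],
    [[0.25, 0.95, 0], [0, 0, 0]]
  ]
}}

```text
time: 33.67
tool_pos: [0.565, 0.1262, 0.1848]
tcp_rot: [3.14, -0.008, -0.006]
wrist_force: [0.5, -0.9, -1.2]
width: 0.629
grip_force: 26.8
```

Call:
{"method": "play_rows", "body": {
  "rows": [
    [[0.03, 0.12, 0], [0, 0, 0]],
    [[0.06, 0.24, 0], [0, 0, 0]],
    [[0.09, 0.36, 0], [0, 0, 0]],
    [[0.12, 0.46, 0], [0, 0, 0]],
    [[0.125, 0.518, 0.0], [0, 0, 0]],
    [[0.125, 0.518, 0.02], [0, 0, 0]],
    [[0.125, 0.518, 0.07], [0, 0, 0]],
    [[0.125, 0.518, 0.14], [0, 0, 0]],
    [[0.125, 0.518, 0.22], [0, 0, 0]],
    [[0.125, 0.518, 0.3], [0, 0, 0]],
    [[0.125, 0.518, 0.36], [0, 0, 0]],
    [[0.125, 0.518, 0.4], [0, 0, 0]],
    [[0.125, 0.518, 0.42], [0, 0, 0]],
    [[0.125, 0.518, 0.42], [0, 0, 0]],
    [[0.125, 0.518, 0.42], [0, 0, 0]]
  ]
}}

```text
time: 34.92
tool_pos: [0.5961, 0.0012, 0.0818]
tcp_rot: [-3.141, 0.005, 0.001]
wrist_force: [-0.2, -0.2, -0.5]
width: 0.633
grip_force: 26.8
```

Call:
{"method": "play_rows", "body": {
  "rows": [
    [[0, 0, 0], [0, 0, 0]],
    [[0, 0, 0], [0, 0, 0]],
    [[0, 0, 0], [0, 0, 0]],
    [[0, 0, 0], [0, 0, 0]],
    [[0, 0, -0.05], [0, 0, 0]],
    [[0, 0, -0.12], [0, 0, 0]],
    [[0, 0, -0.22], [0, 0, 0]],
    [[0, 0, -0.35], [0, 0, 0]],
    [[0, 0, -0.45], [0, 0, 0]],
    [[-0.1, -0.2, -0.47], [0, 0, -0.3]],
    [[-0.304, -0.716, -0.47], [0, 0, -0.9]],
    [[-0.304, -0.716, -0.47], [0, 0, -0.9]],
    [[-0.304, -0.716, -0.47], [0, 0, -0.9]],
    [[-0.304, -0.716, -0.47], [0, 0, -0.9]],
    [[-0.304, -0.716, -0.47], [0, 0, -0.9]],
    [[-0.304, -0.716, -0.47], [0, 0, -0.9]],
    [[-0.304, -0.716, -0.47], [0, 0, -0.9]]
  ],
  "claw": 0.45
}}

```text
time: 36.33
tool_pos: [0.5215, 0.1798, 0.2008]
tcp_rot: [2.95, 1.079, 0.002]
wrist_force: [0.7, -0.8, 0.0]
width: 0.727
grip_force: 0.0
```

```bash
python3 - <<'E'
from m import *
s=look();print(s["tool_pos"],s["q"]);to(s,.4215,.3766,.008,60)
E
```

```text
side [0.3923 0.199 ] [0.3452 0.2633] [0.4202 0.3769]
top
wrist [0.4234 0.3783] [0.3455 0.2648] [0.3965 0.2067]
[0.5215 0.1798 0.2008] [ 0.2871  0.0521  1.905  -0.0004  1.1832  1.1567]
to (0.4215, 0.3766, 0.008) [ 0.202 -0.86   0.771] turn [ 0.001 -0.001 -0.44 ]
```

Call:
{"method": "play_rows", "body": {
  "rows": [
    [[0.202, -0.86, 0], [0, 0, -0.44]],
    [[0.202, -0.86, 0], [0, 0, -0.44]],
    [[0.202, -0.86, 0], [0, 0, -0.44]],
    [[0.202, -0.86, 0], [0, 0, -0.44]],
    [[0.202, -0.86, 0.1], [0, 0, -0.44]],
    [[0.202, -0.86, 0.2], [0, 0, -0.44]],
    [[0.202, -0.86, 0.3], [0, 0, -0.44]],
    [[0.202, -0.86, 0.4], [0, 0, -0.44]],
    [[0.202, -0.86, 0.52], [0, 0, -0.44]],
    [[0.202, -0.86, 0.64], [0, 0, -0.44]],
    [[0.202, -0.86, 0.73], [0, 0, -0.44]],
    [[0.202, -0.86, 0.77], [0, 0, -0.44]],
    [[0.202, -0.86, 0.77], [0, 0, -0.44]],
    [[0.202, -0.86, 0.77], [0, 0, -0.44]]
  ],
  "claw": 1
}}

```text
time: 37.65
tool_pos: [0.4214, 0.3758, 0.0074]
tcp_rot: [2.721, 1.57, -0.001]
wrist_force: [0.5, -0.1, -0.0]
width: 1.002
grip_force: 0.0
```

Call:
{"method": "play_rows", "body": {
  "rows": [
    [[0, 0, 0], [0, 0, 0]],
    [[0, 0, 0], [0, 0, 0]],
    [[0, 0, 0], [0, 0, 0]],
    [[0, 0, 0], [0, 0, 0]],
    [[0, 0, 0], [0, 0, 0]],
    [[0, 0, 0], [0, 0, 0]],
    [[0, 0, 0], [0, 0, 0]],
    [[0, 0, -0.05], [0, 0, 0]],
    [[0, 0, -0.15], [0, 0, 0]],
    [[0, 0, -0.28], [0, 0, 0]],
    [[0, 0, -0.42], [0, 0, 0]],
    [[0, 0, -0.56], [0, 0, 0]],
    [[0, 0, -0.68], [0, 0, 0]],
    [[0, 0, -0.76], [0, 0, 0]],
    [[0, 0, -0.8], [0, 0, 0]],
    [[0, 0, -0.8], [0, 0, 0]]
  ],
  "claw": -1,
  "newtons": 25
}}

```text
time: 38.98
tool_pos: [0.4224, 0.3776, 0.2117]
tcp_rot: [-2.719, -1.572, -0.011]
wrist_force: [0.2, 1.0, -1.0]
width: 0.63
grip_force: 26.7
```

```bash
python3 - <<'E'
from m import *
s=look();print(s["tool_pos"],s["width"],s["wrist_force"]);to(s,*slot(60,.038),.21,60)
t=cams.read_camera("top");b=t["image"]
cv2.imwrite("pics/p3.png",cv2.resize(b[130:250,210:350],(700,600),interpolation=cv2.INTER_CUBIC)[:,:,::-1])
E
```

```text
side [0.3893 0.1988] [0.4545 0.2885] [0.3442 0.2632]
top [0.4175 0.4466] [0.3949 0.1991] [0.3478 0.2631]
wrist
[0.4224 0.3776 0.2117] 0.6298880197023752 [ 0.2319  0.9602 -0.9504]
to (np.float64(0.584), np.float64(0.03490896534380867), 0.21) [-0.865  1.244  0.004] turn [ 0.003 -0.009  0.002]
```

View pics/p3.png

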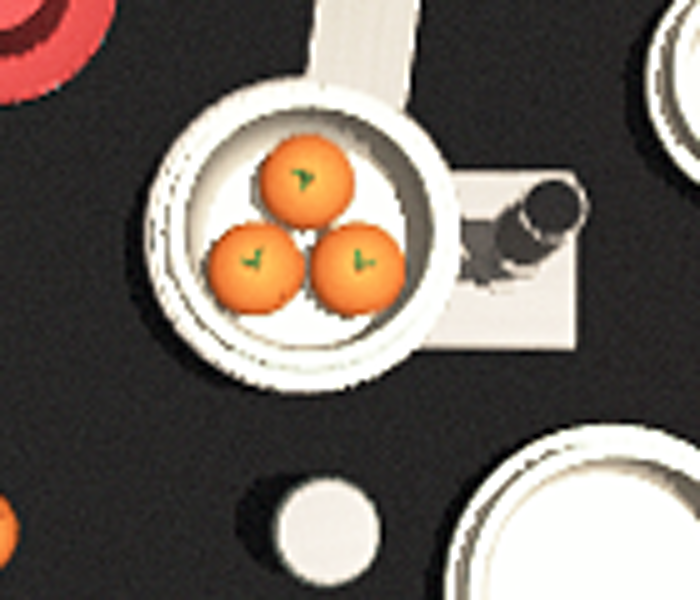

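Call:
{"method": "play_rows", "body": {
  "rows": [
    [[-0.04, 0.06, 0], [0, 0, 0]],
    [[-0.1, 0.15, 0], [0, 0, 0]],
    [[-0.18, 0.26, 0], [0, 0, 0]],
    [[-0.27, 0.38, 0], [0, 0, 0]],
    [[-0.36, 0.51, 0], [0, 0, 0]],
    [[-0.45, 0.64, 0], [0, 0, 0]],
    [[-0.54, 0.77, 0], [0, 0, 0]],
    [[-0.62, 0.88, 0], [0, 0, 0]],
    [[-0.66, 0.95, 0], [0, 0, 0]]
  ]
}}

```text
time: 39.93
tool_pos: [0.5439, 0.1111, 0.2048]
tcp_rot: [-2.721, -1.569, 0.007]
wrist_force: [-0.4, 0.5, 0.0]
width: 0.633
grip_force: 26.7
```

Call:
{"method": "play_rows", "body": {
  "rows": [
    [[-0.06, 0.09, 0], [0, 0, 0]],
    [[-0.12, 0.17, 0], [0, 0, 0]],
    [[-0.17, 0.24, 0], [0, 0, 0]],
    [[-0.205, 0.294, 0], [0, 0, 0]],
    [[-0.205, 0.294, 0.02], [0, 0, 0]],
    [[-0.205, 0.294, 0.07], [0, 0, 0]],
    [[-0.205, 0.294, 0.14], [0, 0, 0]],
    [[-0.205, 0.294, 0.21], [0, 0, 0]],
    [[-0.205, 0.294, 0.27], [0, 0, 0]],
    [[-0.205, 0.294, 0.31], [0, 0, 0]],
    [[-0.205, 0.294, 0.34], [0, 0, 0]],
    [[-0.205, 0.294, 0.34], [0, 0, 0]],
    [[-0.205, 0.294, 0.34], [0, 0, 0]]
  ]
}}

```text
time: 41.02
tool_pos: [0.582, 0.0342, 0.1216]
tcp_rot: [-2.719, -1.573, 0.002]
wrist_force: [0.5, -0.1, -0.6]
width: 0.63
grip_force: 26.7
```

```bash
python3 - <<'E'
from m import *
s=bot.read_state();print(s["tool_pos"],s["width"],s["wrist_force"]);to(s,*slot(60,.038),.119,60)
E
```

```text
[0.582  0.0342 0.1216] 0.6303972880753522 [ 0.4844 -0.0519 -0.5647]
to (np.float64(0.584), np.float64(0.03490896534380867), 0.119) [0.006 0.006 0.01 ] turn [-0.001  0.001  0.003]
```

Call:
{"method": "play_rows", "body": {
  "rows": [
    [[0.006, 0.006, 0.006], [0, 0, 0]],
    [[0.006, 0.006, 0.012], [0, 0, 0]],
    [[0.006, 0.006, 0.016], [0, 0, 0]],
    [[0.006, 0.006, 0.016], [0, 0, 0]]
  ]
}}

```text
time: 41.35
tool_pos: [0.5847, 0.0354, 0.1197]
tcp_rot: [-2.719, -1.571, -0.002]
wrist_force: [-3.0, 3.1, 6.3]
width: 0.628
grip_force: 27.3
```

Call:
{"method": "play_rows", "body": {
  "rows": [
    [[0, 0, 0.004], [0, 0, 0]],
    [[0, 0, 0.008], [0, 0, 0]],
    [[0, 0, 0.008], [0, 0, 0]]
  ]
}}

```text
time: 41.6
tool_pos: [0.5853, 0.0362, 0.1187]
tcp_rot: [-2.719, -1.571, -0.005]
wrist_force: [-4.4, 7.1, 9.9]
width: 0.633
grip_force: 27.5
```

Call:
{"method": "play_rows", "body": {
  "rows": [
    [[0, 0, -0.012], [0, 0, 0]],
    [[0, 0, -0.012], [0, 0, 0]],
    [[0, 0, -0.012], [0, 0, 0]],
    [[0, 0, -0.012], [0, 0, 0]],
    [[0, 0, -0.03], [0, 0, 0]],
    [[0, 0, -0.08], [0, 0, 0]],
    [[0, 0, -0.15], [0, 0, 0]],
    [[0, 0, -0.25], [0, 0, 0]],
    [[0, 0, -0.33], [0, 0, 0]],
    [[0.08, -0.25, -0.33], [0, 0, -0.3]],
    [[0.185, -0.592, -0.33], [0, 0, -0.9]],
    [[0.185, -0.592, -0.33], [0, 0, -0.9]],
    [[0.185, -0.592, -0.33], [0, 0, -0.9]],
    [[0.185, -0.592, -0.33], [0, 0, -0.9]],
    [[0.185, -0.592, -0.33], [0, 0, -0.9]],
    [[0.185, -0.592, -0.33], [0, 0, -0.9]],
    [[0.185, -0.592, -0.33], [0, 0, -0.9]]
  ],
  "claw": 0.45
}}

```text
time: 43.02
tool_pos: [0.4797, 0.1483, 0.1998]
tcp_rot: [2.01, 2.414, 0.002]
wrist_force: [0.2, 0.2, 0.4]
width: 0.729
grip_force: 0.0
```

```bash
python3 - <<'E'
from m import *
s=look();print(s["tool_pos"],s["q"]);to(s,.3938,.199,.008,120)
E
```

```text
side [0.3924 0.1996] [0.3455 0.2633]
top [0.394  0.1998] [0.3481 0.2626]
wrist [0.3936 0.1956]
[0.4797 0.1483 0.1998] [ 0.2502 -0.0439  2.0033 -0.0001  1.1808  0.0681]
to (0.3938, 0.199, 0.008) [ 0.262 -0.302  0.767] turn [ 0.002  0.    -0.435]
```

Call:
{"method": "play_rows", "body": {
  "rows": [
    [[0.262, -0.302, 0], [0, 0, -0.435]],
    [[0.262, -0.302, 0], [0, 0, -0.435]],
    [[0.262, -0.302, 0], [0, 0, -0.435]],
    [[0.262, -0.302, 0.1], [0, 0, -0.435]],
    [[0.262, -0.302, 0.2], [0, 0, -0.435]],
    [[0.262, -0.302, 0.3], [0, 0, -0.435]],
    [[0.262, -0.302, 0.4], [0, 0, -0.435]],
    [[0.262, -0.302, 0.52], [0, 0, -0.435]],
    [[0.262, -0.302, 0.64], [0, 0, -0.435]],
    [[0.262, -0.302, 0.73], [0, 0, -0.435]],
    [[0.262, -0.302, 0.765], [0, 0, -0.435]],
    [[0.262, -0.302, 0.765], [0, 0, -0.435]],
    [[0.262, -0.302, 0.765], [0, 0, -0.435]]
  ],
  "claw": 1
}}

```text
time: 44.25
tool_pos: [0.3935, 0.1986, 0.0078]
tcp_rot: [-1.569, -2.722, 0.001]
wrist_force: [0.2, -1.0, -0.0]
width: 0.999
grip_force: 0.0
```

Call:
{"method": "play_rows", "body": {
  "rows": [
    [[0, 0, 0], [0, 0, 0]],
    [[0, 0, 0], [0, 0, 0]],
    [[0, 0, 0], [0, 0, 0]],
    [[0, 0, 0], [0, 0, 0]],
    [[0, 0, 0], [0, 0, 0]],
    [[0, 0, 0], [0, 0, 0]],
    [[0, 0, 0], [0, 0, 0]],
    [[0, 0, -0.05], [0, 0, 0]],
    [[0, 0, -0.15], [0, 0, 0]],
    [[0, 0, -0.28], [0, 0, 0]],
    [[0, 0, -0.42], [0, 0, 0]],
    [[0, 0, -0.56], [0, 0, 0]],
    [[0, 0, -0.68], [0, 0, 0]],
    [[0, 0, -0.76], [0, 0, 0]],
    [[0, 0, -0.82], [0, 0, 0]],
    [[0, 0, -0.82], [0, 0, 0]]
  ],
  "claw": -1,
  "newtons": 25
}}

```text
time: 45.58
tool_pos: [0.3956, 0.1998, 0.2176]
tcp_rot: [1.565, 2.718, 0.012]
wrist_force: [0.4, -0.3, -1.0]
width: 0.628
grip_force: 26.9
```

```bash
python3 - <<'E'
from m import *
s=look();print(s["tool_pos"],s["width"],s["wrist_force"]);to(s,*slot(300,.038),.21,120)
t=cams.read_camera("top");b=t["image"]
cv2.imwrite("pics/p4.png",cv2.resize(b[130:250,210:350],(700,600),interpolation=cv2.INTER_CUBIC)[:,:,::-1])
E
```

```text
side [0.3449 0.2635]
top
wrist [0.3612 0.2597]
[0.3956 0.1998 0.2176] 0.6283319927356052 [ 0.3912 -0.3084 -0.99  ]
to (np.float64(0.584), np.float64(-0.030908965343808666), 0.21) [-1.176  0.188  0.034] turn [0.012 0.001 0.003]
```

View pics/p4.png

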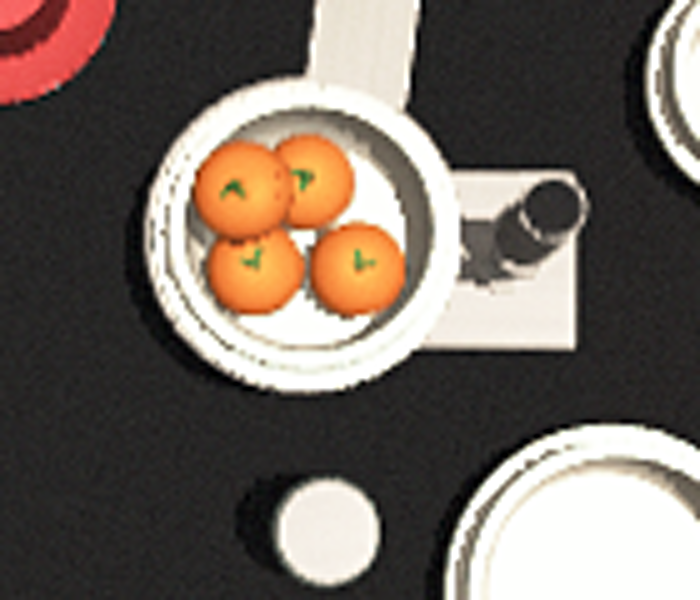

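Call:
{"method": "play_rows", "body": {
  "rows": [
    [[-0.06, 0.01, 0], [0, 0, 0]],
    [[-0.16, 0.03, 0], [0, 0, 0]],
    [[-0.28, 0.05, 0], [0, 0, 0]],
    [[-0.42, 0.07, 0], [0, 0, 0]],
    [[-0.56, 0.09, 0], [0, 0, 0]],
    [[-0.7, 0.11, 0], [0, 0, 0]],
    [[-0.8, 0.13, 0], [0, 0, 0]],
    [[-0.88, 0.14, 0], [0, 0, 0]]
  ]
}}

```text
time: 46.45
tool_pos: [0.534, 0.024, 0.2101]
tcp_rot: [-1.568, -2.719, 0.003]
wrist_force: [-0.3, -0.0, -1.3]
width: 0.63
grip_force: 26.9
```

Call:
{"method": "play_rows", "body": {
  "rows": [
    [[-0.08, 0.01, 0], [0, 0, 0]],
    [[-0.16, 0.02, 0], [0, 0, 0]],
    [[-0.24, 0.04, 0], [0, 0, 0]],
    [[-0.296, 0.048, 0], [0, 0, 0]],
    [[-0.296, 0.048, 0.02], [0, 0, 0]],
    [[-0.296, 0.048, 0.07], [0, 0, 0]],
    [[-0.296, 0.048, 0.14], [0, 0, 0]],
    [[-0.296, 0.048, 0.21], [0, 0, 0]],
    [[-0.296, 0.048, 0.27], [0, 0, 0]],
    [[-0.296, 0.048, 0.32], [0, 0, 0]],
    [[-0.296, 0.048, 0.35], [0, 0, 0]],
    [[-0.296, 0.048, 0.36], [0, 0, 0]],
    [[-0.296, 0.048, 0.36], [0, 0, 0]],
    [[-0.296, 0.048, 0.36], [0, 0, 0]]
  ]
}}

```text
time: 47.62
tool_pos: [0.5814, -0.0317, 0.1228]
tcp_rot: [1.567, 2.723, 0.0]
wrist_force: [-0.9, 0.5, -1.1]
width: 0.63
grip_force: 26.9
```

```bash
python3 - <<'E'
from m import *
s=bot.read_state();print(s["tool_pos"],s["width"],s["wrist_force"]);to(s,*slot(300,.038),.12,120)
E
```

```text
[ 0.5814 -0.0317  0.1228] 0.6299578286714204 [-0.8663  0.4976 -1.067 ]
to (np.float64(0.584), np.float64(-0.030908965343808666), 0.12) [-0.002  0.01   0.011] turn [ 0.    -0.     0.003]
```

Call:
{"method": "play_rows", "body": {
  "rows": [
    [[-0.002, 0.008, 0.004], [0, 0, 0]],
    [[-0.002, 0.008, 0.008], [0, 0, 0]],
    [[-0.002, 0.008, 0.012], [0, 0, 0]],
    [[-0.002, 0.008, 0.012], [0, 0, 0]],
    [[-0.002, 0.008, 0.012], [0, 0, 0]]
  ]
}}

```text
time: 48.03
tool_pos: [0.5845, -0.032, 0.1211]
tcp_rot: [1.566, 2.72, 0.001]
wrist_force: [-0.9, -1.8, 5.8]
width: 0.63
grip_force: 27.3
```

Call:
{"method": "play_rows", "body": {
  "rows": [
    [[0, 0, -0.006], [0, 0, 0]],
    [[0, 0, -0.006], [0, 0, 0]],
    [[0, 0, -0.006], [0, 0, 0]],
    [[0, 0, -0.006], [0, 0, 0]],
    [[0, 0, -0.03], [0, 0, 0]],
    [[0, 0, -0.08], [0, 0, 0]],
    [[0, 0, -0.15], [0, 0, 0]],
    [[0, 0, -0.25], [0, 0, 0]],
    [[0, 0, -0.32], [0, 0, 0]],
    [[0.25, -0.02, -0.32], [0, 0, -0.3]],
    [[0.88, -0.067, -0.32], [0, 0, -0.9]],
    [[0.88, -0.067, -0.32], [0, 0, -0.9]],
    [[0.88, -0.067, -0.32], [0, 0, -0.9]],
    [[0.88, -0.067, -0.32], [0, 0, -0.9]],
    [[0.88, -0.067, -0.32], [0, 0, -0.9]],
    [[0.88, -0.067, -0.32], [0, 0, -0.9]],
    [[0.88, -0.067, -0.32], [0, 0, -0.9]]
  ],
  "claw": 0.45
}}

```text
time: 49.45
tool_pos: [0.4586, 0.1511, 0.2008]
tcp_rot: [0.527, 3.095, 0.001]
wrist_force: [-0.1, -0.3, 0.1]
width: 0.73
grip_force: 0.0
```

```bash
python3 - <<'E'
from m import *
s=look();print(s["tool_pos"],s["q"]);to(s,.3468,.263,.008,180)
E
```

```text
side [0.3457 0.263 ]
top [0.3483 0.2623]
wrist [0.3438 0.2658]
[0.4586 0.1511 0.2008] [ 0.267  -0.084   2.0389 -0.0005  1.1845 -0.9664]
to (0.3468, 0.263, 0.008) [0.572 0.274 0.77 ] turn [ 0.001  0.003 -0.429]
```

Call:
{"method": "play_rows", "body": {
  "rows": [
    [[0.572, 0.274, 0], [0, 0, -0.43]],
    [[0.572, 0.274, 0], [0, 0, -0.43]],
    [[0.572, 0.274, 0], [0, 0, -0.43]],
    [[0.572, 0.274, 0.1], [0, 0, -0.43]],
    [[0.572, 0.274, 0.2], [0, 0, -0.43]],
    [[0.572, 0.274, 0.3], [0, 0, -0.43]],
    [[0.572, 0.274, 0.4], [0, 0, -0.43]],
    [[0.572, 0.274, 0.52], [0, 0, -0.43]],
    [[0.572, 0.274, 0.64], [0, 0, -0.43]],
    [[0.572, 0.274, 0.73], [0, 0, -0.43]],
    [[0.572, 0.274, 0.77], [0, 0, -0.43]],
    [[0.572, 0.274, 0.77], [0, 0, -0.43]],
    [[0.572, 0.274, 0.77], [0, 0, -0.43]]
  ],
  "claw": 1
}}

```text
time: 50.68
tool_pos: [0.3469, 0.2621, 0.0071]
tcp_rot: [-0.003, -3.141, 0.001]
wrist_force: [0.3, -0.4, 1.3]
width: 0.998
grip_force: 0.0
```

Call:
{"method": "play_rows", "body": {
  "rows": [
    [[0, 0, 0], [0, 0, 0]],
    [[0, 0, 0], [0, 0, 0]],
    [[0, 0, 0], [0, 0, 0]],
    [[0, 0, 0], [0, 0, 0]],
    [[0, 0, 0], [0, 0, 0]],
    [[0, 0, 0], [0, 0, 0]],
    [[0, 0, 0], [0, 0, 0]],
    [[0, 0, -0.05], [0, 0, 0]],
    [[0, 0, -0.15], [0, 0, 0]],
    [[0, 0, -0.28], [0, 0, 0]],
    [[0, 0, -0.42], [0, 0, 0]],
    [[0, 0, -0.56], [0, 0, 0]],
    [[0, 0, -0.68], [0, 0, 0]],
    [[0, 0, -0.76], [0, 0, 0]],
    [[0, 0, -0.82], [0, 0, 0]],
    [[0, 0, -0.82], [0, 0, 0]]
  ],
  "claw": -1,
  "newtons": 25
}}

```text
time: 52.02
tool_pos: [0.3485, 0.2641, 0.2171]
tcp_rot: [-0.0, 3.134, 0.008]
wrist_force: [0.2, 1.8, -1.0]
width: 0.635
grip_force: 27.0
```

```bash
python3 - <<'E'
from m import *
s=look();print(s["tool_pos"],s["width"],s["wrist_force"]);to(s,*slot(180,.038),.21,180)
E
```

```text
side
top
wrist [0.5138 0.2704]
[0.3485 0.2641 0.2171] 0.6348620713458517 [ 0.169   1.8308 -0.9585]
to (np.float64(0.5269999999999999), np.float64(0.002000000000000005), 0.21) [-0.714 -1.048  0.029] turn [0.007 0.01  0.   ]
```

Call:
{"method": "play_rows", "body": {
  "rows": [
    [[-0.04, -0.06, 0], [0, 0, 0]],
    [[-0.1, -0.15, 0], [0, 0, 0]],
    [[-0.18, -0.26, 0], [0, 0, 0]],
    [[-0.26, -0.38, 0], [0, 0, 0]],
    [[-0.34, -0.5, 0], [0, 0, 0]],
    [[-0.42, -0.62, 0], [0, 0, 0]],
    [[-0.5, -0.73, 0], [0, 0, 0]],
    [[-0.54, -0.79, 0], [0, 0, 0]]
  ]
}}

```text
time: 52.83
tool_pos: [0.4816, 0.0619, 0.2098]
tcp_rot: [-0.003, -3.139, 0.002]
wrist_force: [-0.5, 0.9, -0.9]
width: 0.633
grip_force: 27.0
```

Call:
{"method": "play_rows", "body": {
  "rows": [
    [[-0.06, -0.09, 0], [0, 0, 0]],
    [[-0.12, -0.17, 0], [0, 0, 0]],
    [[-0.16, -0.23, 0], [0, 0, 0]],
    [[-0.174, -0.258, 0], [0, 0, 0]],
    [[-0.174, -0.258, 0.02], [0, 0, 0]],
    [[-0.174, -0.258, 0.07], [0, 0, 0]],
    [[-0.174, -0.258, 0.14], [0, 0, 0]],
    [[-0.174, -0.258, 0.21], [0, 0, 0]],
    [[-0.174, -0.258, 0.27], [0, 0, 0]],
    [[-0.174, -0.258, 0.32], [0, 0, 0]],
    [[-0.174, -0.258, 0.35], [0, 0, 0]],
    [[-0.174, -0.258, 0.36], [0, 0, 0]],
    [[-0.174, -0.258, 0.36], [0, 0, 0]],
    [[-0.174, -0.258, 0.36], [0, 0, 0]]
  ]
}}

```text
time: 54.0
tool_pos: [0.5251, 0.0007, 0.1225]
tcp_rot: [-0.0, 3.141, 0.0]
wrist_force: [0.7, -0.6, -0.5]
width: 0.624
grip_force: 27.0
```

```bash
python3 - <<'E'
from m import *
s=bot.read_state();print(s["tool_pos"],s["width"],s["wrist_force"]);to(s,*slot(180,.038),.12,180)
E
```

```text
[0.5251 0.0007 0.1225] 0.6238094356827868 [ 0.672  -0.5968 -0.5226]
to (np.float64(0.5269999999999999), np.float64(0.002000000000000005), 0.12) [-0.008  0.005  0.01 ] turn [0.    0.001 0.   ]
```

Call:
{"method": "play_rows", "body": {
  "rows": [
    [[-0.006, 0.004, 0.004], [0, 0, 0]],
    [[-0.006, 0.004, 0.008], [0, 0, 0]],
    [[-0.006, 0.004, 0.012], [0, 0, 0]],
    [[-0.006, 0.004, 0.012], [0, 0, 0]],
    [[-0.006, 0.004, 0.012], [0, 0, 0]]
  ]
}}

```text
time: 54.42
tool_pos: [0.5274, 0.0014, 0.1211]
tcp_rot: [0.0, 3.139, 0.0]
wrist_force: [-2.7, -0.9, 5.8]
width: 0.628
grip_force: 27.5
```

Contact; release, rise, and clear away.

Call:
{"method": "play_rows", "body": {
  "rows": [
    [[0, 0, -0.006], [0, 0, 0]],
    [[0, 0, -0.006], [0, 0, 0]],
    [[0, 0, -0.006], [0, 0, 0]],
    [[0, 0, -0.006], [0, 0, 0]],
    [[0, 0, -0.03], [0, 0, 0]],
    [[0, 0, -0.08], [0, 0, 0]],
    [[0, 0, -0.15], [0, 0, 0]],
    [[0, 0, -0.25], [0, 0, 0]],
    [[0, 0, -0.4], [0, 0, 0]],
    [[0.1, 0.2, -0.5], [0, 0, 0]],
    [[0.4, 0.9, -0.5], [0, 0, 0]],
    [[0.4, 0.9, -0.5], [0, 0, 0]],
    [[0.4, 0.9, -0.5], [0, 0, 0]],
    [[0.4, 0.9, -0.5], [0, 0, 0]],
    [[0.4, 0.9, -0.5], [0, 0, 0]],
    [[0.4, 0.9, -0.5], [0, 0, 0]],
    [[0.4, 0.9, -0.5], [0, 0, 0]],
    [[0.4, 0.9, -0.5], [0, 0, 0]]
  ],
  "claw": 0.45
}}

```text
time: 55.92
tool_pos: [0.4264, 0.2265, 0.2449]
tcp_rot: [-0.002, 3.14, -0.0]
wrist_force: [-0.3, -0.5, 0.0]
width: 0.726
grip_force: 0.0
```

```bash
python3 - <<'E'
from m import *
s=bot.read_state();print(s["tool_pos"],s["width"],s["wrist_force"])
t=cams.read_camera("top")["image"];a=cams.read_camera("side")["image"]
cv2.imwrite("pics/end.png",np.hstack([cv2.resize(a[80:260,150:330],(400,400),interpolation=cv2.INTER_CUBIC),cv2.resize(t[125:255,210:340],(400,400),interpolation=cv2.INTER_CUBIC)])[:,:,::-1])
E
```

```text
[0.4264 0.2265 0.2449] 0.7257243929878855 [-0.3482 -0.4586  0.0226]
```

View pics/end.png

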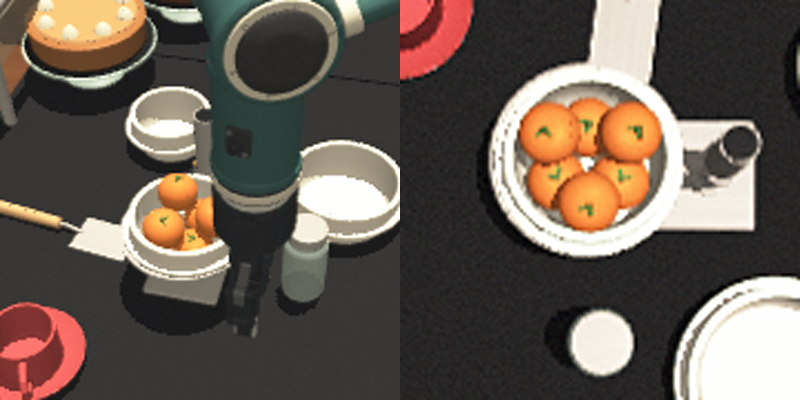

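```bash
python3 -c "
from workcell import bot;print(bot.finish_job())"
```

```text
the job is handed in; nothing more can be done
None
```

The job is handed in at about 56 s: the outer tube is up with the button out in its lower hole, bowl_b (174 mm bead) hangs level in the ring, and all six mandarins are in it; I moved nothing else.

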